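# Check the bead tubs back in on the stock board

## Robot

A 7-joint arm with a two-finger parallel gripper is mounted at the origin on the work surface. World frame = base frame: x ahead of the robot, y to its left, z up, the work surface at z = 0. Lengths are in m, angles in degrees, forces in N, time in s.
With the tool pointing down it reaches from about 0.425 to 1.025 m from the base axis. Payload 3.6 kg.
Tool frame: the origin (TCP) lies at the centre of the arm's flange, where the gripper is bolted on; the fingertips stand 173 mm ahead of it and the grasp point (between the pads) lies 155 mm ahead of it; z points along the fingers, y is the direction in which the jaws open and shut (so a half turn about z gives the same grasp; the last joint's range is limited). The gripper opens to 85 mm and grips with 20 to 120 N. Pads are 22 mm wide; open, the fingers measure 114 mm over their backs; the gripper's body (76 mm by 85 mm) begins 54 mm behind the grasp point. The pads swing forward as they close: fully open they stand 13 mm farther back than shut.
Start: joints at [71.362, 33.873, 2.773, 92.16, -1.908, 54.013, -1.931], TCP at [0.167, -0.706, 0.405] pointing down, gripper open.
Joint ranges: [-153.93, 153.93], [-27.13, 128.08], [-72.61, 78.16], [10.71, 143.7], [-87.88, 267.88], [4.46, 118.87], [-176.78, 176.78]. Speed limits (degrees/s): [147.25, 147.25, 180, 180, 180, 180, 180].

## Interface

Orientations are given as a 3x3 rotation matrix whose columns are the frame's x, y, z axes.
In Python, from rig import bot gives the robot as it stands. The module is installed in compiled form; this text tells all that it offers.
- The arm moves only by the tool send_rows, never from a script. Its argument "motion" is a list of rows, each an object of numbers: "x", "y", "z": the shift along the tool's x, y, z in mm; "wx", "wy", "wz": the turn, a rotation vector about the tool's x, y, z in degrees; "jaw": the closure, from 0 (fully open) to 1 (shut). In form: [{"x": .., "y": .., "z": .., "wx": .., "wy": .., "wz": .., "jaw": ..}, ...]. A call has 1 to 10 rows; each row is the pose to reach, as a shift and turn from the pose commanded when the call began, along the tool's axes at that moment; what a row does not reach only later rows make up. A row lasts 1/10 s, in which the tool goes at most 50 mm and 8.59 degrees, less where a joint would pass 70% of its speed; a pose out of reach is approached as far as the arm can. A call with a gripper value outside its range is refused whole. The fingers move at their own pace and stop on an object; "force" is the grip in N (left out, the last holds). Time passes only in rows, so rows that repeat a pose let the fingers close. It gives the time, the measured TCP pose, the force and the opening at its end, in the units of the state.
- bot.get_state(): the state, without advancing time (a new reading comes with each control period).
- bot.capture(name): name is "side" or "top"; returns the picture (480x640x3 uint8, red, green, blue); there is no depth.
- bot.camera_params(name): a dict with "fov_y" (degrees; the focal length in pixels is half the picture's height over the tangent of half this angle, whatever the lens; pixels are square), "cx", "cy" (the principal point, pixels), "world_from_camera" (4x4, takes a point from camera to world coordinates). Camera axes: x right, y down, z forward; pixel columns grow to the right and rows downward; lengths in m; the calibration is good to about 2 mm. A picture is of the moment at which its call begins. camera_params takes no time and is no camera call.
- bot.sign_off(): hands the job in, once; it reports no verdict.
The state is a dict: "t": time; "joints": joint angles; "joint_vel": joint speeds; "tau": joint torques, N m; "position": TCP position; "tcp_rot": TCP orientation; "contact_force": force on the tool from outside, world axes, zero at the start; "wrist_torque": the same for the moment, N m; "width": opening from 0.0 (shut) to 1.0 (fully open).
Only numpy, scipy, OpenCV 4.12 (cv2) and the standard library are available. Lean on these libraries where they do the work, as an engineer would, in place of code of your own. Each camera call takes 0.05 s, during which the arm holds its last target.

## Task

Class is over: put every bead tub that is on the table back upright in the well of its own colour on the plywood stock board, sitting flat inside the rim and turned so that its white tag faces that well's reader eye. When all the tubs are in, log them on the grey console by pressing its keys fully down one at a time, white first, then orange, then purple, letting each spring back up. Leave the white dish, the amber jar and the pliers where they are; all the tubs must still be in place and facing their eyes at the end.

Things in the scene. Friction and masses are not known exactly. Their poses are not given: they have to be found in the camera images.
- tub_red: closed red bead tub, 160 g: round body 56 mm across, 52 mm high, with a round grip knob on top, 30 mm across, 52 to 84 mm above the underside. A white tag fin (14 mm wide, 14 to 44 mm up) sticks out of its side to 36 mm from the axis; a white patch on the lid shows the same side. Origin: centre of the underside; z up the axis, x towards the tag. Absent in some runs
- tub_red_tag (a point): outer face of the red tub's white tag, 36 mm from the tub's axis along the tub's x, 29 mm above its underside
- tub_yellow: closed yellow bead tub, 160 g: round body 56 mm across, 52 mm high, with a round grip knob on top, 30 mm across, 52 to 84 mm above the underside. A white tag fin (14 mm wide, 14 to 44 mm up) sticks out of its side to 36 mm from the axis; a white patch on the lid shows the same side. Origin: centre of the underside; z up the axis, x towards the tag. Absent in some runs
- tub_yellow_tag (a point): outer face of the yellow tub's white tag, 36 mm from the tub's axis along the tub's x, 29 mm above its underside
- tub_green: closed green bead tub, 160 g: round body 56 mm across, 52 mm high, with a round grip knob on top, 30 mm across, 52 to 84 mm above the underside. A white tag fin (14 mm wide, 14 to 44 mm up) sticks out of its side to 36 mm from the axis; a white patch on the lid shows the same side. Origin: centre of the underside; z up the axis, x towards the tag. Absent in some runs
- tub_green_tag (a point): outer face of the green tub's white tag, 36 mm from the tub's axis along the tub's x, 29 mm above its underside
- tub_blue: closed blue bead tub, 160 g: round body 56 mm across, 52 mm high, with a round grip knob on top, 30 mm across, 52 to 84 mm above the underside. A white tag fin (14 mm wide, 14 to 44 mm up) sticks out of its side to 36 mm from the axis; a white patch on the lid shows the same side. Origin: centre of the underside; z up the axis, x towards the tag. Absent in some runs
- tub_blue_tag (a point): outer face of the blue tub's white tag, 36 mm from the tub's axis along the tub's x, 29 mm above its underside
- tub_black: closed black bead tub, 160 g: round body 56 mm across, 52 mm high, with a round grip knob on top, 30 mm across, 52 to 84 mm above the underside. A white tag fin (14 mm wide, 14 to 44 mm up) sticks out of its side to 36 mm from the axis; a white patch on the lid shows the same side. Origin: centre of the underside; z up the axis, x towards the tag. Absent in some runs
- tub_black_tag (a point): outer face of the black tub's white tag, 36 mm from the tub's axis along the tub's x, 29 mm above its underside
- well_red: red round well fixed on the plywood board (235 x 340 x 10 mm; wells 105 mm apart), place of the red tub: floor 2 mm above its origin; rim 68 mm across inside, 80 outside, top 6 mm above the origin. Its reader eye, a grey block 14 mm high with a white top, stands just outside the rim, 47 mm from the centre along the well's x. Origin: centre of the underside, 10 mm above the table; z up
- well_yellow: yellow round well fixed on the plywood board (235 x 340 x 10 mm; wells 105 mm apart), place of the yellow tub: floor 2 mm above its origin; rim 68 mm across inside, 80 outside, top 6 mm above the origin. Its reader eye, a grey block 14 mm high with a white top, stands just outside the rim, 47 mm from the centre along the well's x. Origin: centre of the underside, 10 mm above the table; z up
- well_green: green round well fixed on the plywood board (235 x 340 x 10 mm; wells 105 mm apart), place of the green tub: floor 2 mm above its origin; rim 68 mm across inside, 80 outside, top 6 mm above the origin. Its reader eye, a grey block 14 mm high with a white top, stands just outside the rim, 47 mm from the centre along the well's x. Origin: centre of the underside, 10 mm above the table; z up
- well_blue: blue round well fixed on the plywood board (235 x 340 x 10 mm; wells 105 mm apart), place of the blue tub: floor 2 mm above its origin; rim 68 mm across inside, 80 outside, top 6 mm above the origin. Its reader eye, a grey block 14 mm high with a white top, stands just outside the rim, 47 mm from the centre along the well's x. Origin: centre of the underside, 10 mm above the table; z up
- well_black: black round well fixed on the plywood board (235 x 340 x 10 mm; wells 105 mm apart), place of the black tub: floor 2 mm above its origin; rim 68 mm across inside, 80 outside, top 6 mm above the origin. Its reader eye, a grey block 14 mm high with a white top, stands just outside the rim, 47 mm from the centre along the well's x. Origin: centre of the underside, 10 mm above the table; z up
- key_white_top (a point): centre of the top of the white key's cap (32 mm across, in a black collar 48 mm across whose top is 10 mm lower); one of three in a row 62 mm apart, in any order, on the grey console (210 x 85 x 30 mm); the cap's top is about 52 mm above the table; press straight down
- key_white (a joint): travel of the white key, m: 0 up, 0.006 fully down (5 N); springs back by itself; counted as pressed beyond 0.0045
- key_orange_top (a point): centre of the top of the orange key's cap (32 mm across, in a black collar 48 mm across whose top is 10 mm lower); one of three in a row 62 mm apart, in any order, on the grey console (210 x 85 x 30 mm); the cap's top is about 52 mm above the table; press straight down
- key_orange (a joint): travel of the orange key, m: 0 up, 0.006 fully down (5 N); springs back by itself; counted as pressed beyond 0.0045
- key_purple_top (a point): centre of the top of the purple key's cap (32 mm across, in a black collar 48 mm across whose top is 10 mm lower); one of three in a row 62 mm apart, in any order, on the grey console (210 x 85 x 30 mm); the cap's top is about 52 mm above the table; press straight down
- key_purple (a joint): travel of the purple key, m: 0 up, 0.006 fully down (5 N); springs back by itself; counted as pressed beyond 0.0045
- dish: white bowl 72 mm across, 28 mm high, standing among the tubs; origin under its centre, loose, a bystander to be left alone
- pliers: red-handled pliers lying flat, about 165 mm long, 12 mm high, loose, a bystander to be left alone
- jar: amber glass jar 60 mm across, 60 mm high, loose, a bystander to be left alone

How it is judged:
By the outcome, as a careful person would: the job done as asked, in the order asked, and still so for the second after the job is handed in, with the robot touching nothing.
Of tub_red, tub_yellow, tub_green, tub_blue, tub_black only 3 to 5 are there at a start; the rules pass over those that are not, and their reading is None.
At some moment in a run one of tub_red, tub_yellow, tub_green, tub_blue, tub_black may be knocked a few centimetres aside while the robot is not near it.
It also fails if it takes over 210 s, if anything falls off the work surface, if the arm or the gripper's body presses on something with over 40 N, if the wrist force passes 120 N, or if a joint passes its speed limit or range.

## Working session

There is one attempt and no reset: what is moved stays moved. The work goes in short steps, Python scripts to look and compute and a tool call to move; the robot and the scene stay as the last step left them, time stands still between calls to the robot, and variables do not carry over. Pictures are saved under pics/ and viewed, and the job is handed in when it is done.

Besides the shell and the picture viewer there is one more tool, called after "Emit:" as name(argument=value, ...) on one line, values as JSON. send_rows: Moves the arm, as the interface text tells. Its arguments: {"type":"object","properties":{"motion":{"type":"array","items":{"type":"object","properties":{"x":{"type":"number"},"y":{"type":"number"},"z":{"type":"number"},"wx":{"type":"number"},"wy":{"type":"number"},"wz":{"type":"number"},"jaw":{"type":"number"}}}},"force":{"type":"number"}},"required":["motion"]}

```bash
mkdir -p pics; python3 - <<'E'
from rig import bot
import cv2,numpy as np
for n in("side","top"):
    im=bot.capture(n); cv2.imwrite(f"pics/{n}0.png",im[:,:,::-1]); p=bot.camera_params(n); print(n,p["fov_y"],p["cx"],p["cy"]); print(np.round(p["world_from_camera"],4), [k for k in p])
s=bot.get_state(); print(s)
E
```

```text
side 51.253005742998766 315.8268150525482 243.52708010055528
[[-0.9404 -0.2226  0.257   0.3605]
 [-0.3394  0.5702 -0.7481  0.7002]
 [ 0.02   -0.7908 -0.6118  0.6124]
 [ 0.      0.      0.      1.    ]] ['fov_y', 'cx', 'cy', 'world_from_camera']
top 42.32653697386262 315.6106344235933 239.45802833698113
[[ 0.0082 -0.9958  0.0915  0.4842]
 [-0.9999 -0.0071  0.0122  0.0288]
 [-0.0115 -0.0916 -0.9957  1.376 ]
 [ 0.      0.      0.      1.    ]] ['fov_y', 'cx', 'cy', 'world_from_camera']
{'t': 0.1, 'joints': array([71.36231498, 33.92014967,  2.76940117, 92.2294277 , -1.90744295,
       54.01225729, -1.93294711]), 'joint_vel': array([ 0.06314788, -0.03280847,  0.05793119, -0.15508507, -0.08142986,
       -0.06970742, -0.03942379]), 'tau': array([ 4.87069905e-03, -5.49996901e+01,  1.55275840e+00, -1.98826075e+01,
        9.63555562e-03,  3.82244427e-03,  1.27274353e-05]), 'position': array([ 0.16646586, -0.70522001,  0.40365732]), 'tcp_rot': array([[ 9.73251616e-01,  2.29741019e-01, -5.96786694e-04],
       [ 2.29741753e-01, -9.73249713e-01,  1.92927033e-03],
       [-1.37589946e-04, -2.01477229e-03, -9.99997961e-01]]), 'contact_force': array([-0.48066025, -0.33186421,  0.56435803]), 'wrist_torque': array([ 0.10155664, -0.01151945,  0.00971201]), 'width': 0.9977327487194375}
```

View pics/top0.png

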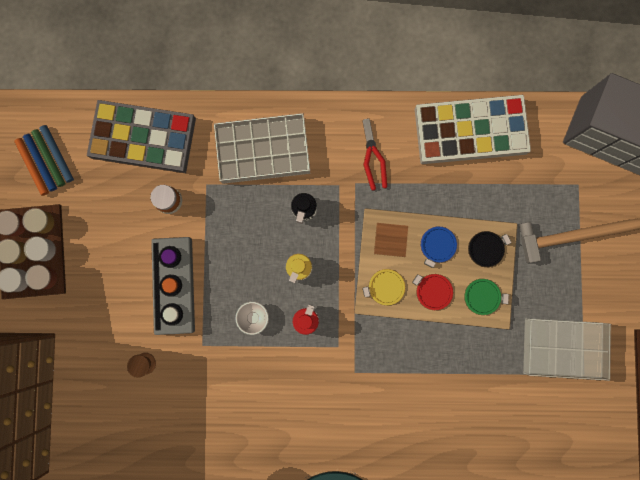

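View pics/side0.png

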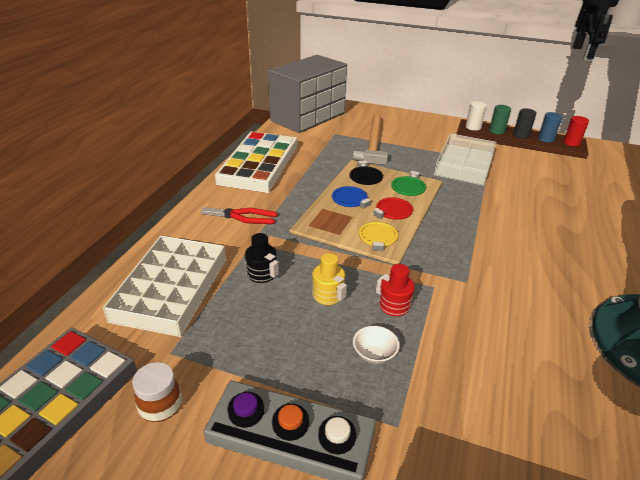

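Top view: black tub (304,206), yellow (299,267), red (306,320), all upright. The wells are on the board at right, and the keys from top down are purple, orange, white at x≈170. I'll zoom in for detail.

```bash
python3 - <<'E'
import cv2,numpy as np
t=cv2.imread("pics/top0.png"); s=cv2.imread("pics/side0.png")
c=lambda im,x,y,w,h,k:cv2.resize(im[y:y+h,x:x+w],None,fx=k,fy=k,interpolation=cv2.INTER_NEAREST)
cv2.imwrite("pics/t1.png",c(t,230,180,110,165,3.6 and 3))
cv2.imwrite("pics/t2.png",c(t,350,200,180,135,4))
cv2.imwrite("pics/s1.png",c(s,230,220,200,145,4))
E
```

```text
(no output)
```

View pics/t1.png

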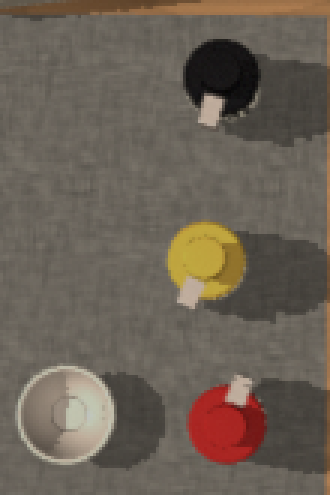

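View pics/t2.png

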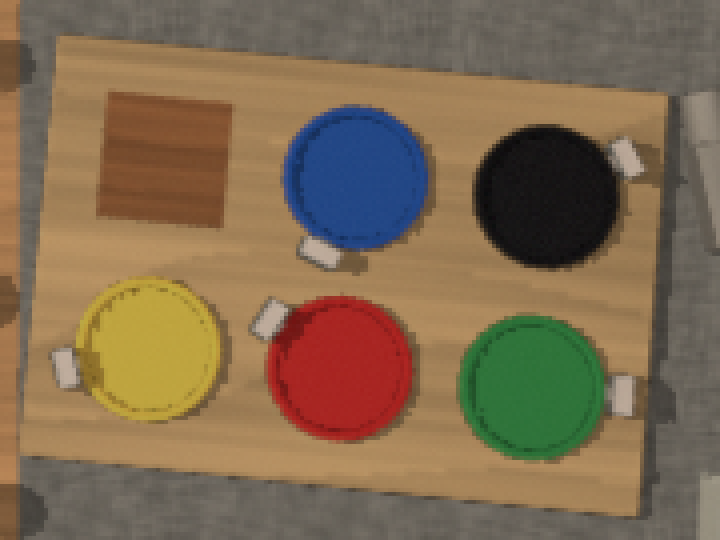

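View pics/s1.png

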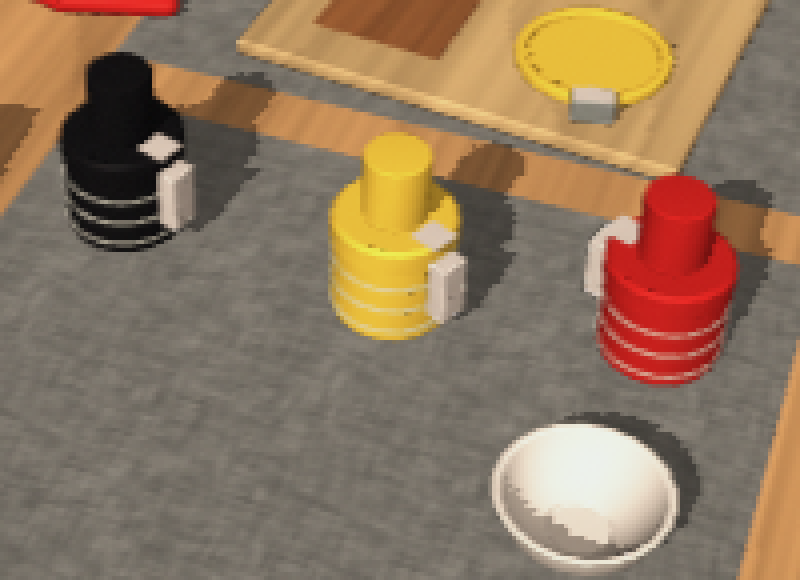

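```bash
cat > h.py <<'E'
import cv2,numpy as np
from rig import bot
P={n:bot.camera_params(n) for n in("side","top")}
def ray(n,u,v):
    p=P[n];f=240/np.tan(np.radians(p["fov_y"]/2));M=np.array(p["world_from_camera"])
    d=M[:3,:3]@np.array([(u-p["cx"])/f,(v-p["cy"])/f,1]);return M[:3,3],d/np.linalg.norm(d)
def onz(n,u,v,z):
    o,d=ray(n,u,v);return o+d*(z-o[2])/d[2]
def tri(a,b):
    o1,d1=ray("top",*a);o2,d2=ray("side",*b)
    t=np.linalg.lstsq(np.c_[d1,-d2],o2-o1,rcond=None)[0]
    p,q=o1+t[0]*d1,o2+t[1]*d2;return (p+q)/2,np.linalg.norm(p-q)
def proj(n,X):
    p=P[n];f=240/np.tan(np.radians(p["fov_y"]/2));M=np.linalg.inv(np.array(p["world_from_camera"]))
    c=M[:3,:3]@np.array(X)+M[:3,3];return f*c[0]/c[2]+p["cx"],f*c[1]/c[2]+p["cy"]
R=dict(red=[(0,150,60),(6,255,255)],yellow=[(22,130,90),(32,255,255)],green=[(50,100,40),(80,255,255)],blue=[(105,120,50),(125,255,255)],black=[(0,0,0),(180,255,38)],purple=[(135,100,30),(160,255,255)],orange=[(7,190,120),(14,255,255)])
def mask(im,c): # im BGR
    return cv2.inRange(cv2.cvtColor(im,cv2.COLOR_BGR2HSV),*[np.array(x) for x in R[c]])
def white(im): return cv2.inRange(cv2.cvtColor(im,cv2.COLOR_BGR2HSV),np.array((0,0,120)),np.array((180,50,255)))
def blobs(m,amin,box=None):
    if box is not None:
        k=np.zeros_like(m);x,y,w,h=box;k[y:y+h,x:x+w]=1;m=m*k
    n,l,s,c=cv2.connectedComponentsWithStats(m)
    return [(s[i],c[i],(l==i).astype(np.uint8)) for i in range(1,n) if s[i][4]>=amin]
E
python3 - <<'E'
from h import *
t=cv2.imread("pics/top0.png");s=cv2.imread("pics/side0.png")
def ell(m):
    c=max(cv2.findContours(m,cv2.RETR_EXTERNAL,cv2.CHAIN_APPROX_NONE)[0],key=cv2.contourArea); return cv2.fitEllipse(cv2.convexHull(c))
B=(355,205,165,125);S=(290,150,150,115)
for c in("red","yellow","green","blue","black"):
    a=max(blobs(mask(t,c),200,B),key=lambda q:q[0][4]);b=max(blobs(mask(s,c),100,S),key=lambda q:q[0][4])
    ea,eb=ell(a[2]),ell(b[2]);X,r=tri(ea[0],eb[0])
    print(c,np.round(ea[0],1),np.round(ea[1],1),np.round(eb[0],1),"tri",np.round(X,4),"miss",round(r,4),"z16",np.round(onz("top",*ea[0],.016),4))
for q in blobs(white(t),15,B): print("eye",q[0],np.round(q[1],1),np.round(onz("top",*q[1],.024),4))
for c,a,b in(("yellow",(298,265.7),(329.5,259)),("red",(304,322),(400,270.5)),("black",(303.7,204),(260,238.8))):
    print(c,"knob",*tri(a,b),onz("side",*b,.084))
C=(195,180,150,170)
for c in("red","yellow","black"):
    print(c,[ (q[0][:5].tolist(),np.round(ell(q[2])[0],1),np.round(ell(q[2])[1],1)) for q in blobs(mask(t,c),60,C)])
for q in blobs(white(t),15,C): print("white",q[0],np.round(q[1],1),np.round(onz("top",*q[1],.050),4))
K=(150,235,45,100);KS=(205,380,170,100)
for c in("purple","orange"):
    a=max(blobs(mask(t,c),30,K),key=lambda q:q[0][4]);b=max(blobs(mask(s,c),30,KS),key=lambda q:q[0][4])
    print(c,a[1],b[1],a[0][4],*tri(a[1],b[1]))
a=max(blobs(white(t),30,K),key=lambda q:q[0][4]);b=max(blobs(white(s),30,KS),key=lambda q:q[0][4])
print("w",a[1],b[1],a[0][4],*tri(a[1],b[1]))
E
```

```text
red [434.7 291.8] [35.9 36.4] [394.2 208.1] tri [ 0.4968 -0.216   0.0109] miss 0.0006 z16 [ 0.4965 -0.2151  0.016 ]
yellow [386.4 286.8] [35.2 35.8] [377.8 233.7] tri [ 0.5066 -0.1103  0.0118] miss 0.0005 z16 [ 0.5063 -0.1099  0.016 ]
green [482.5 296.5] [35.3 36.3] [408.2 185.5] tri [ 0.4872 -0.3201  0.0116] miss 0.0004 z16 [ 0.487 -0.319  0.016]
blue [438.5 244.1] [34.8 35.4] [349.3 196.2] tri [ 0.6016 -0.2253  0.0114] miss 0.0007 z16 [ 0.6009 -0.2245  0.016 ]
black [486.4 248.7] [34.2 35.2] [365.9 175.2] tri [ 0.592  -0.3304  0.0111] miss 0.0004 z16 [ 0.5914 -0.3291  0.016 ]
eye [503 235   8   9  45] [506.  239.1] [ 0.6122 -0.3701  0.024 ]
eye [425 259  10   8  49] [429.5 262.7] [ 0.5595 -0.2031  0.024 ]
eye [413 275   9  10  50] [417.  279.5] [ 0.5226 -0.1757  0.024 ]
eye [363 287   7  10  46] [365.9 291.5] [ 0.4957 -0.0647  0.024 ]
eye [502 294   6  10  52] [504.9 298.4] [ 0.4833 -0.3651  0.024 ]
yellow knob [0.5480597  0.08117414 0.08047661] 0.00036106728006529736 [0.54699441 0.08530657 0.084     ]
red knob [0.43127757 0.06743765 0.08048556] 0.00017043876464534156 [0.43089315 0
[... 281 characters left out ...]
ack [([292, 193, 25, 26, 426], array([303.6, 205.4]), array([24.1, 24.8]))]
white [295 212  10  11  68] [299.6 216.5] [0.6554 0.0799 0.05  ]
white [289 273   8  10  55] [292.7 277.8] [0.5235 0.0934 0.05  ]
white [235 301  33  34 792] [252.1 317. ] [0.4395 0.1788 0.05  ]
white [306 304   9  11  59] [309.5 309. ] [0.4574 0.057  0.05  ]
purple [168.25       256.13265306] [244.94208494 404.47104247] 196 [0.56833109 0.36281586 0.04495566] 0.0003908775546045832
orange [168.82467532 285.01948052] [289.86921529 416.87726358] 154 [0.50629865 0.35955204 0.04567443] 0.0006016144436425081
w [169.44303797 314.12025316] [286.60053941 444.57057237] 158 [0.47245608 0.3731332  0.01977089] 0.06204271372046275
```

```bash
cat >> h.py <<'E'
R["yellow"]=[(18,110,50),(34,255,255)]
C=(195,180,150,170)
def tubs(t,C=C,z=0.0,cols=("red","yellow","black")):
    out={}
    W=[q for q in blobs(white(t),25,C) if q[0][4]<150]
    for c in cols:
        bl=blobs(mask(t,c),150,C)
        if not bl: print(c,"none");continue
        q=max(bl,key=lambda q:q[0][4]);h=cv2.findContours(q[2],0,1)[0]
        h=np.vstack(h);cc,r=cv2.minEnclosingCircle(h);e=cv2.fitEllipse(cv2.convexHull(h))[0]
        cx=(np.array(cc)+e)/2
        w=min(W,key=lambda w:np.hypot(*(w[1]-cx)));
        X=onz("top",*cx,.050+z);T=onz("top",*w[1],.049+z);d=(T-X)[:2]
        out[c]=(X[:2],np.degrees(np.arctan2(d[1],d[0])))
        print(c,"circ",np.round(cc,1),round(r,1),"ell",np.round(e,1),"xy",np.round(X[:2],4),"tag",round(out[c][1],1),"rad",round(np.hypot(*d),4))
    return out
WELL={"red":((.4965,-.2151),np.degrees(np.arctan2(.5226-.4965,-.1757+.2151))),"yellow":((.5063,-.1099),np.degrees(np.arctan2(.4957-.5063,-.0647+.1099))),"black":((.5914,-.3291),np.degrees(np.arctan2(.6122-.5914,-.3701+.3291)))}
WELL={k:(v[0],90-v[1]) for k,v in WELL.items()}
WELL["yellow"]=(WELL["yellow"][0],np.degrees(np.arctan2(.0452,-.0106)));WELL["red"]=(WELL["red"][0],np.degrees(np.arctan2(.0394,.0261)));WELL["black"]=(WELL["black"][0],np.degrees(np.arctan2(-.041,.0208)))
from scipy.spatial.transform import Rotation as Ro
def go(x,y,z,yaw): # yaw = world angle of tool y
    s=bot.get_state();Rt=np.array(s["tcp_rot"]);p=s["position"]
    a=np.radians(yaw);Y=np.array([np.cos(a),np.sin(a),0]);Z=np.array([0,0,-1.]);G=np.c_[np.cross(Y,Z),Y,Z]
    print("pos",np.round(p,4),"yaw",round(np.degrees(np.arctan2(Rt[1,1],Rt[0,1])),1),"t",round(s["t"],2),"w",round(s["width"],3),"F",np.round(s["contact_force"],1),"j",np.round(s["joints"],0))
    print("move",np.round(Rt.T@(np.array([x,y,z])-p)*1000,1),"turn",np.round(Ro.from_matrix(Rt.T@G).as_rotvec(degrees=True),2))
E
python3 - <<'E'
from h import *
t=cv2.imread("pics/top0.png");o=tubs(t)
for c in o: d=(WELL[c][1]-o[c][1]+180)%360-180;print(c,"well",WELL[c],"delta",round(d,1))
print("white key",tri((169.44,314.12),(337,430)))
for c,p in (("purple",(168.25,256.1)),("orange",(168.8,285.0)),("white",(169.44,314.1))): print(c,onz("top",*p,.052))
E
```

```text
red circ [305.1 321. ] 13.0 ell [305.1 321.1] xy [0.432  0.0661] tag -19.5 rad 0.027
yellow circ [298.2 266.3] 13.2 ell [298.3 266.3] xy [0.548  0.0818] tag 154.5 rad 0.0271
black circ [303.5 205.5] 12.6 ell [303.6 205.4] xy [0.6797 0.0717] tag 161.1 rad 0.0255
red well ((0.4965, -0.2151), np.float64(56.478053410275855)) delta 76.0
yellow well ((0.5063, -0.1099), np.float64(103.19812048076115)) delta -51.3
black well ((0.5914, -0.3291), np.float64(-63.100541455678815)) delta 135.8
white key (array([0.44420716, 0.3562441 , 0.04603816]), np.float64(0.00041323627316975855))
purple [0.56777337 0.36097837 0.052     ]
orange [0.50594746 0.35794579 0.052     ]
white [0.44422769 0.3547345  0.052     ]
```

```bash
python3 - <<'E'
from h import *
go(.548,.0818,.36,-20)
E
```

```text
pos [ 0.1665 -0.7052  0.4037] yaw -76.7 t 0.1 w 0.998 F [-0.5 -0.3  0.6] j [71. 34.  3. 92. -2. 54. -2.]
move [ 552.1 -678.2   44.9] turn [-1.100e-01 -5.000e-02 -5.672e+01]
```

Emit:
send_rows(motion=[{"x": 28,"y": -34,"z": 2,"wz": -3},{"x": 55,"y": -68,"z": 4,"wz": -6},{"x": 83,"y": -102,"z": 6,"wz": -9},{"x": 110,"y": -136,"z": 9,"wz": -12},{"x": 138,"y": -170,"z": 11,"wz": -15},{"x": 165,"y": -204,"z": 13,"wz": -18},{"x": 193,"y": -238,"z": 15,"wz": -21},{"x": 220,"y": -272,"z": 18,"wz": -24},{"x": 248,"y": -306,"z": 20,"wz": -27},{"x": 276,"y": -339,"z": 22,"wz": -30}])

```text
invalid input at $.motion[0]: expected keys x, y, z, wx, wy, wz, jaw
```

```bash
python3 - <<'E'
from h import *
go(.548,.0818,.36,-20)
E
```

```text
pos [ 0.1665 -0.7052  0.4037] yaw -76.7 t 0.1 w 0.998 F [-0.5 -0.3  0.6] j [71. 34.  3. 92. -2. 54. -2.]
move [ 552.1 -678.2   44.9] turn [-1.100e-01 -5.000e-02 -5.672e+01]
```

Emit:
send_rows(motion=[{"x": 28,"y": -34,"z": 2,"wx": 0,"wy": 0,"wz": -3,"jaw": 0},{"x": 55,"y": -68,"z": 4,"wx": 0,"wy": 0,"wz": -6,"jaw": 0},{"x": 83,"y": -102,"z": 6,"wx": 0,"wy": 0,"wz": -9,"jaw": 0},{"x": 110,"y": -136,"z": 9,"wx": 0,"wy": 0,"wz": -12,"jaw": 0},{"x": 138,"y": -170,"z": 11,"wx": 0,"wy": 0,"wz": -15,"jaw": 0},{"x": 165,"y": -204,"z": 13,"wx": 0,"wy": 0,"wz": -18,"jaw": 0},{"x": 193,"y": -238,"z": 15,"wx": 0,"wy": 0,"wz": -21,"jaw": 0},{"x": 220,"y": -272,"z": 18,"wx": 0,"wy": 0,"wz": -24,"jaw": 0},{"x": 248,"y": -306,"z": 20,"wx": 0,"wy": 0,"wz": -27,"jaw": 0},{"x": 276,"y": -339,"z": 22,"wx": 0,"wy": 0,"wz": -30,"jaw": 0}])

```text
t: 1.1
position: [0.3575, -0.3105, 0.3825]
tcp_rot: [[0.727, 0.687, -0.0], [0.687, -0.727, 0.0], [-0.0, -0.0, -1.0]]
contact_force: [0.4, -0.8, -0.3]
width: 1.002
```

```bash
python3 - <<'E'
from h import *
go(.548,.0818,.36,-20)
E
```

```text
pos [ 0.3575 -0.3105  0.3825] yaw -46.6 t 1.1 w 1.002 F [ 0.4 -0.8 -0.3] j [ 43.  18.  -9. 125.   4.  38. -16.]
move [ 407.9 -154.2   22.5] turn [ -0.03   0.   -26.61]
```

Emit:
send_rows(motion=[{"x": 41,"y": -15,"z": 2,"wx": 0,"wy": 0,"wz": -3,"jaw": 0},{"x": 82,"y": -31,"z": 4,"wx": 0,"wy": 0,"wz": -6,"jaw": 0},{"x": 122,"y": -46,"z": 6,"wx": 0,"wy": 0,"wz": -9,"jaw": 0},{"x": 163,"y": -62,"z": 9,"wx": 0,"wy": 0,"wz": -12,"jaw": 0},{"x": 204,"y": -77,"z": 11,"wx": 0,"wy": 0,"wz": -15,"jaw": 0},{"x": 245,"y": -93,"z": 13,"wx": 0,"wy": 0,"wz": -18,"jaw": 0},{"x": 286,"y": -108,"z": 15,"wx": 0,"wy": 0,"wz": -21,"jaw": 0},{"x": 327,"y": -124,"z": 18,"wx": 0,"wy": 0,"wz": -24,"jaw": 0},{"x": 370,"y": -140,"z": 20,"wx": 0,"wy": 0,"wz": -26,"jaw": 0},{"x": 408,"y": -154,"z": 22,"wx": 0,"wy": 0,"wz": -26.6,"jaw": 0}])

```text
t: 2.1
position: [0.5493, 0.0818, 0.3604]
tcp_rot: [[0.342, 0.94, -0.0], [0.94, -0.342, 0.0], [0.0, -0.0, -1.0]]
contact_force: [0.7, 0.2, -0.5]
width: 0.998
```

```bash
python3 - <<'E'
from h import *
im=bot.capture("side");cv2.imwrite("pics/s2.png",im[:,:,::-1])
go(.548,.0818,.232,-20)
E
```

```text
pos [0.552  0.0892 0.361 ] yaw -19.6 t 2.15 w 1.002 F [2.5 5.6 0.4] j [  0.  26. -19. 115.  12.  40. -46.]
move [ -9.6  -1.6 128.9] turn [ 0.15 -0.56  0.44]
```

View pics/s2.png

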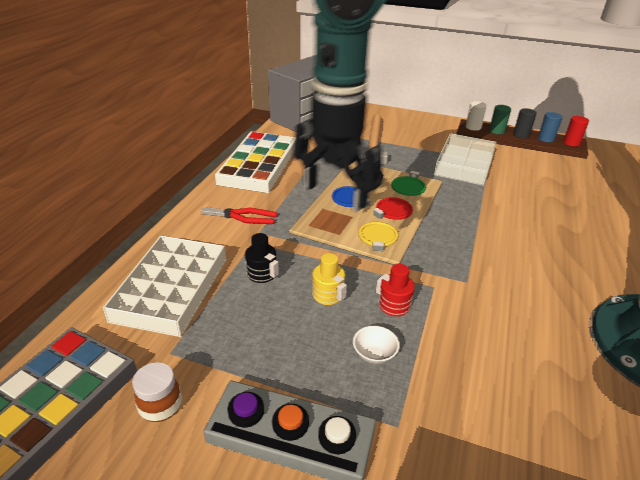

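```bash
python3 - <<'E'
from h import *
for z in (.188,.36): print(proj("side",(.549,.082,z)),proj("top",(.549,.082,z)))
im=bot.capture("side");cv2.imwrite("pics/s3.png",im[:,:,::-1])
im=bot.capture("top");cv2.imwrite("pics/t3.png",im[:,:,::-1])
tubs(cv2.imread("pics/t3.png"))
go(.548,.0818,.232,-20)
E
```

```text
(np.float64(331.4314494130103), np.float64(205.3049489385005)) (np.float64(295.32097673226315), np.float64(262.3462133250954))
(np.float64(336.4880447784953), np.float64(96.98053749421373)) (np.float64(290.6996616477512), np.float64(256.607371761035))
red none
yellow none
black circ [323.5 294. ] 47.6 ell [326.9 293.7] xy [0.4898 0.0237] tag -0.9 rad 0.1057
pos [0.5495 0.083  0.3605] yaw -19.8 t 2.25 w 0.999 F [ 0.4 -0.4  0.4] j [  1.  26. -19. 116.  13.  40. -46.]
move [ -1.9  -1.  128.5] turn [-0.01 -0.12  0.21]
```

View pics/s3.png

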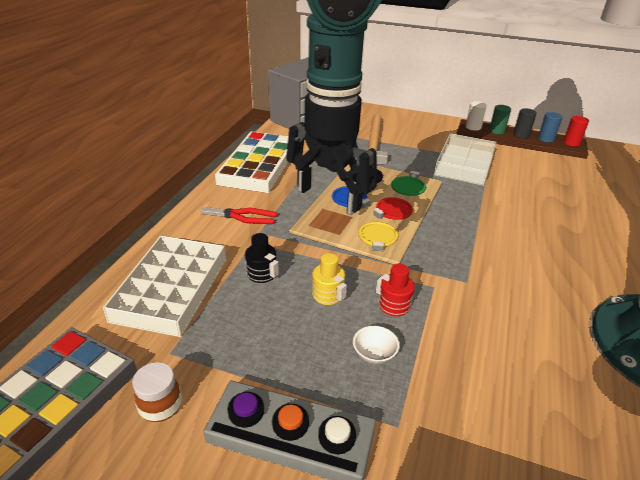

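View pics/t3.png

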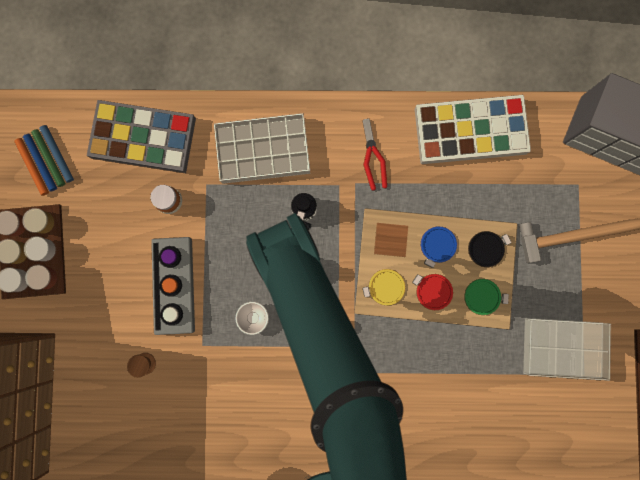

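Side view: the open gripper (centre ≈ 328,190) hangs above the yellow tub (328,280), and nothing has been knocked. Descending.

Emit:
send_rows(motion=[{"x": -1,"y": 0,"z": 10,"wx": 0,"wy": 0,"wz": 0,"jaw": 0},{"x": -2,"y": -1,"z": 30,"wx": 0,"wy": 0,"wz": 0,"jaw": 0},{"x": -2,"y": -1,"z": 50,"wx": 0,"wy": 0,"wz": 0,"jaw": 0},{"x": -2,"y": -1,"z": 70,"wx": 0,"wy": 0,"wz": 0,"jaw": 0},{"x": -2,"y": -1,"z": 90,"wx": 0,"wy": 0,"wz": 0,"jaw": 0},{"x": -2,"y": -1,"z": 105,"wx": 0,"wy": 0,"wz": 0,"jaw": 0},{"x": -2,"y": -1,"z": 117,"wx": 0,"wy": 0,"wz": 0,"jaw": 0},{"x": -2,"y": -1,"z": 125,"wx": 0,"wy": 0,"wz": 0,"jaw": 0},{"x": -2,"y": -1,"z": 128.5,"wx": 0,"wy": 0,"wz": 0,"jaw": 0},{"x": -2,"y": -1,"z": 128.5,"wx": 0,"wy": 0,"wz": 0,"jaw": 0}])

```text
t: 3.25
position: [0.547, 0.0777, 0.232]
tcp_rot: [[0.344, 0.939, -0.0], [0.939, -0.344, -0.0], [-0.0, -0.0, -1.0]]
contact_force: [0.9, -0.7, -0.0]
width: 1.008
```

```bash
python3 - <<'E'
from h import *
im=bot.capture("side");cv2.imwrite("pics/s4.png",cv2.resize(im[180:330,230:430,::-1],None,fx=4,fy=4))
go(.548,.0818,.232,-20)
E
```

```text
pos [0.5472 0.0779 0.2324] yaw -20.1 t 3.3 w 0.999 F [ 0.3  0.  -0.5] j [ -3.  37. -13. 120.  19.  25. -51.]
move [ 4.  -0.6  0.4] turn [ 0.02 -0.01 -0.14]
```

View pics/s4.png

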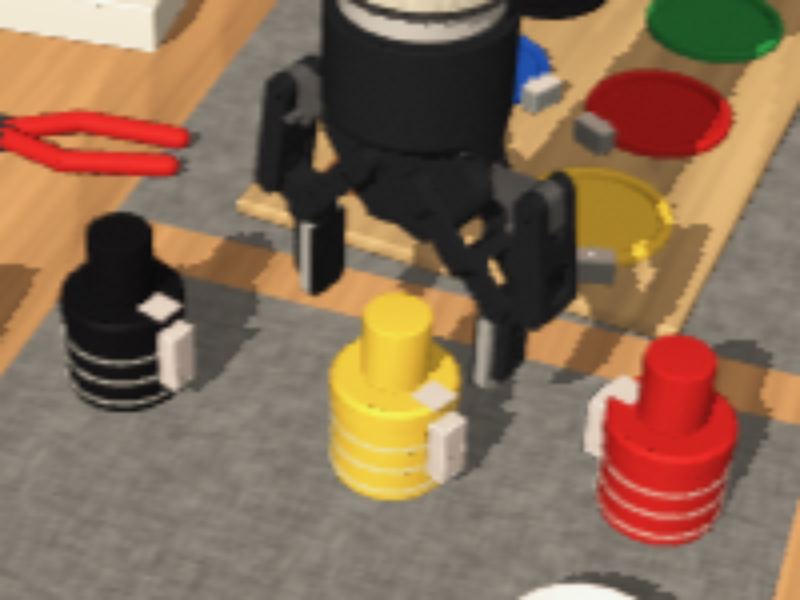

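Emit:
send_rows(force=40, motion=[{"x": 2,"y": 0,"z": 0,"wx": 0,"wy": 0,"wz": 0,"jaw": 0},{"x": 4,"y": 0,"z": 0,"wx": 0,"wy": 0,"wz": 0,"jaw": 0},{"x": 4,"y": 0,"z": 0,"wx": 0,"wy": 0,"wz": 0,"jaw": 0.3},{"x": 4,"y": 0,"z": 0,"wx": 0,"wy": 0,"wz": 0,"jaw": 0.5},{"x": 4,"y": 0,"z": 0,"wx": 0,"wy": 0,"wz": 0,"jaw": 0.7},{"x": 4,"y": 0,"z": 0,"wx": 0,"wy": 0,"wz": 0,"jaw": 0.9},{"x": 4,"y": 0,"z": 0,"wx": 0,"wy": 0,"wz": 0,"jaw": 1},{"x": 4,"y": 0,"z": 0,"wx": 0,"wy": 0,"wz": 0,"jaw": 1},{"x": 4,"y": 0,"z": 0,"wx": 0,"wy": 0,"wz": 0,"jaw": 1},{"x": 4,"y": 0,"z": 0,"wx": 0,"wy": 0,"wz": 0,"jaw": 1}])

```text
t: 4.3
position: [0.5486, 0.0817, 0.2324]
tcp_rot: [[0.344, 0.939, 0.0], [0.939, -0.344, -0.0], [0.0, 0.0, -1.0]]
contact_force: [0.0, -0.0, 3.5]
width: 0.337
```

```bash
python3 - <<'E'
from h import *
im=bot.capture("side");cv2.imwrite("pics/s5.png",cv2.resize(im[180:330,230:430,::-1],None,fx=4,fy=4))
go(.548,.0818,.36,-20)
E
```

```text
pos [0.5486 0.0817 0.2324] yaw -20.1 t 4.35 w 0.334 F [-0.7 -0.4  3.6] j [ -4.  37. -13. 120.  19.  25. -51.]
move [-1.000e-01 -5.000e-01 -1.276e+02] turn [ 0.02 -0.   -0.12]
```

View pics/s5.png

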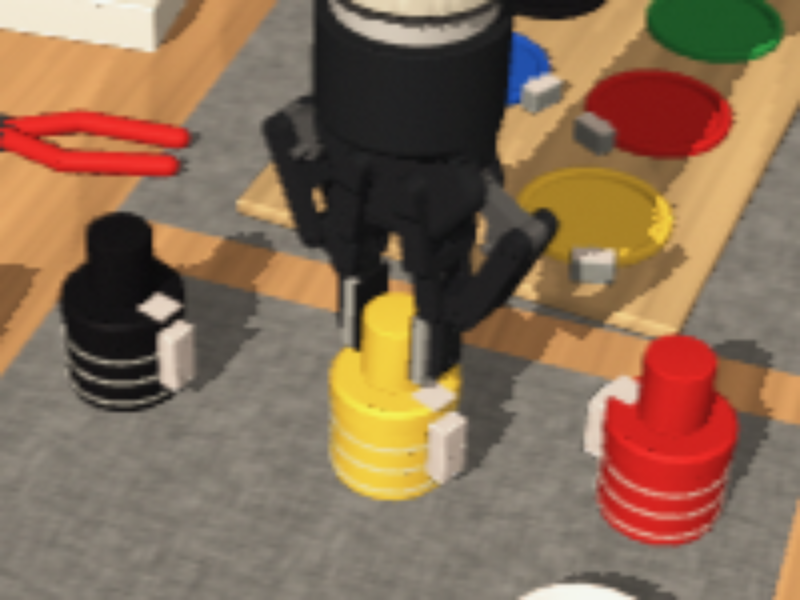

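Emit:
send_rows(motion=[{"x": 0,"y": 0,"z": -5,"wx": 0,"wy": 0,"wz": 0,"jaw": 1},{"x": 0,"y": 0,"z": -15,"wx": 0,"wy": 0,"wz": 0,"jaw": 1},{"x": 0,"y": 0,"z": -30,"wx": 0,"wy": 0,"wz": 0,"jaw": 1},{"x": 0,"y": 0,"z": -48,"wx": 0,"wy": 0,"wz": 0,"jaw": 1},{"x": 0,"y": 0,"z": -66,"wx": 0,"wy": 0,"wz": 0,"jaw": 1},{"x": 0,"y": 0,"z": -84,"wx": 0,"wy": 0,"wz": 0,"jaw": 1},{"x": 0,"y": 0,"z": -102,"wx": 0,"wy": 0,"wz": 0,"jaw": 1},{"x": 0,"y": 0,"z": -116,"wx": 0,"wy": 0,"wz": 0,"jaw": 1},{"x": 0,"y": 0,"z": -125,"wx": 0,"wy": 0,"wz": 0,"jaw": 1},{"x": 0,"y": 0,"z": -128,"wx": 0,"wy": 0,"wz": 0,"jaw": 1}])

```text
t: 5.35
position: [0.5485, 0.0818, 0.3612]
tcp_rot: [[0.344, 0.939, 0.001], [0.939, -0.344, 0.0], [0.001, 0.001, -1.0]]
contact_force: [0.3, 0.6, -2.5]
width: 0.341
```

```bash
python3 - <<'E'
from h import *
im=bot.capture("side");cv2.imwrite("pics/s6.png",im[:,:,::-1])
im=bot.capture("side")
go(.5063,-.1099,.36,-71.4)
E
```

```text
pos [0.5483 0.0817 0.3603] yaw -20.1 t 5.45 w 0.336 F [ 0.7  0.1 -1.8] j [  1.  26. -19. 116.  13.  40. -46.]
move [-194.4   26.4    0.3] turn [ 0.   -0.   51.28]
```

View pics/s6.png

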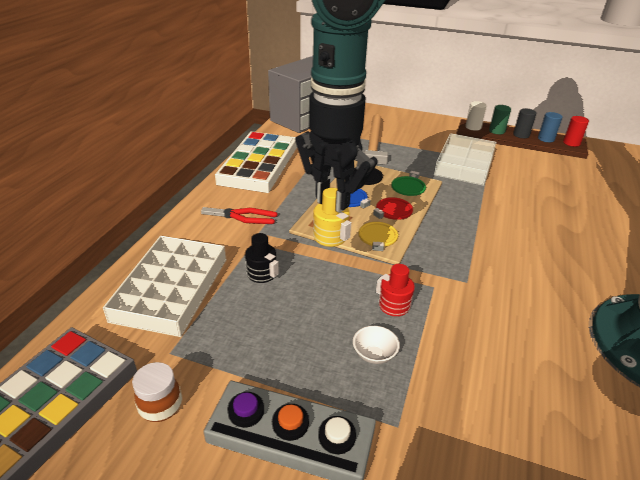

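The yellow tub (330,220) is lifted upright in the gripper. Moving it to above the yellow well.

Emit:
send_rows(motion=[{"x": -10,"y": 1,"z": 0,"wx": 0,"wy": 0,"wz": 3,"jaw": 1},{"x": -30,"y": 4,"z": 0,"wx": 0,"wy": 0,"wz": 8,"jaw": 1},{"x": -55,"y": 7,"z": 0,"wx": 0,"wy": 0,"wz": 15,"jaw": 1},{"x": -82,"y": 11,"z": 0,"wx": 0,"wy": 0,"wz": 22,"jaw": 1},{"x": -109,"y": 15,"z": 0,"wx": 0,"wy": 0,"wz": 29,"jaw": 1},{"x": -136,"y": 18,"z": 0,"wx": 0,"wy": 0,"wz": 36,"jaw": 1},{"x": -160,"y": 22,"z": 0,"wx": 0,"wy": 0,"wz": 43,"jaw": 1},{"x": -180,"y": 24,"z": 0,"wx": 0,"wy": 0,"wz": 48,"jaw": 1},{"x": -191,"y": 26,"z": 0,"wx": 0,"wy": 0,"wz": 50.5,"jaw": 1},{"x": -194.4,"y": 26.4,"z": 0.3,"wx": 0,"wy": 0,"wz": 51.3,"jaw": 1}])

```text
t: 6.45
position: [0.5057, -0.1114, 0.3593]
tcp_rot: [[0.949, 0.315, -0.001], [0.315, -0.949, -0.001], [-0.002, 0.0, -1.0]]
contact_force: [0.4, 0.4, -1.5]
width: 0.336
```

```bash
python3 - <<'E'
from h import *
im=bot.capture("side")
im=bot.capture("side");cv2.imwrite("pics/s7.png",cv2.resize(im[110:260,280:480,::-1],None,fx=4,fy=4))
go(.5063,-.1099,.246,-71.4)
E
```

```text
pos [ 0.5063 -0.1098  0.3595] yaw -71.4 t 6.55 w 0.335 F [ 0.1  0.2 -2.4] j [ 11.  23.  -4. 121.   3.  36. -67.]
move [0.000e+00 1.000e-01 1.135e+02] turn [-0.03  0.03 -0.03]
```

View pics/s7.png

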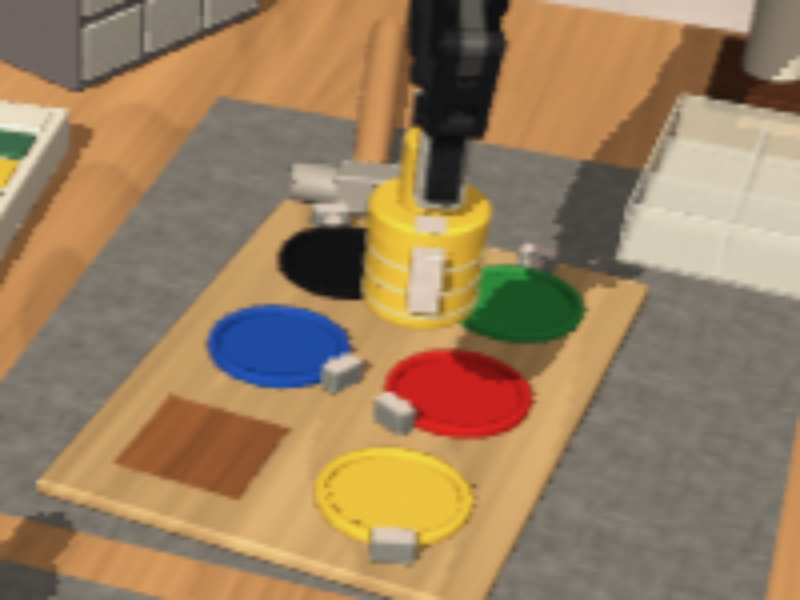

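Emit:
send_rows(motion=[{"x": 0,"y": 0,"z": 8,"wx": 0,"wy": 0,"wz": 0,"jaw": 1},{"x": 0,"y": 0,"z": 24,"wx": 0,"wy": 0,"wz": 0,"jaw": 1},{"x": 0,"y": 0,"z": 42,"wx": 0,"wy": 0,"wz": 0,"jaw": 1},{"x": 0,"y": 0,"z": 60,"wx": 0,"wy": 0,"wz": 0,"jaw": 1},{"x": 0,"y": 0,"z": 78,"wx": 0,"wy": 0,"wz": 0,"jaw": 1},{"x": 0,"y": 0,"z": 92,"wx": 0,"wy": 0,"wz": 0,"jaw": 1},{"x": 0,"y": 0,"z": 102,"wx": 0,"wy": 0,"wz": 0,"jaw": 1},{"x": 0,"y": 0,"z": 107,"wx": 0,"wy": 0,"wz": 0,"jaw": 1},{"x": 0,"y": 0,"z": 110,"wx": 0,"wy": 0,"wz": 0,"jaw": 1},{"x": 0,"y": 0,"z": 112,"wx": 0,"wy": 0,"wz": 0,"jaw": 1}])

```text
t: 7.55
position: [0.5067, -0.1096, 0.248]
tcp_rot: [[0.948, 0.319, 0.001], [0.319, -0.948, 0.0], [0.001, 0.0, -1.0]]
contact_force: [0.8, -1.1, -1.1]
width: 0.334
```

Emit:
send_rows(motion=[{"x": 0,"y": 0,"z": 1,"wx": 0,"wy": 0,"wz": 0,"jaw": 1},{"x": 0,"y": 0,"z": 1,"wx": 0,"wy": 0,"wz": 0,"jaw": 1},{"x": 0,"y": 0,"z": 2,"wx": 0,"wy": 0,"wz": 0,"jaw": 1},{"x": 0,"y": 0,"z": 2,"wx": 0,"wy": 0,"wz": 0,"jaw": 1}])

```text
t: 7.95
position: [0.5064, -0.1099, 0.2461]
tcp_rot: [[0.948, 0.319, 0.0], [0.319, -0.948, -0.0], [0.0, 0.0, -1.0]]
contact_force: [0.5, -0.0, -1.6]
width: 0.337
```

```bash
python3 - <<'E'
from h import *
im=bot.capture("side");cv2.imwrite("pics/s8.png",cv2.resize(im[110:260,280:480,::-1],None,fx=4,fy=4))
go(.5063,-.1099,.246,-71.4)
E
```

```text
pos [ 0.5064 -0.1099  0.2461] yaw -71.4 t 8.0 w 0.338 F [-0.1  0.4 -2.4] j [ 10.  34.  -3. 125.   5.  22. -69.]
move [-0.1 -0.   0.1] turn [ 0.01 -0.02 -0.02]
```

View pics/s8.png

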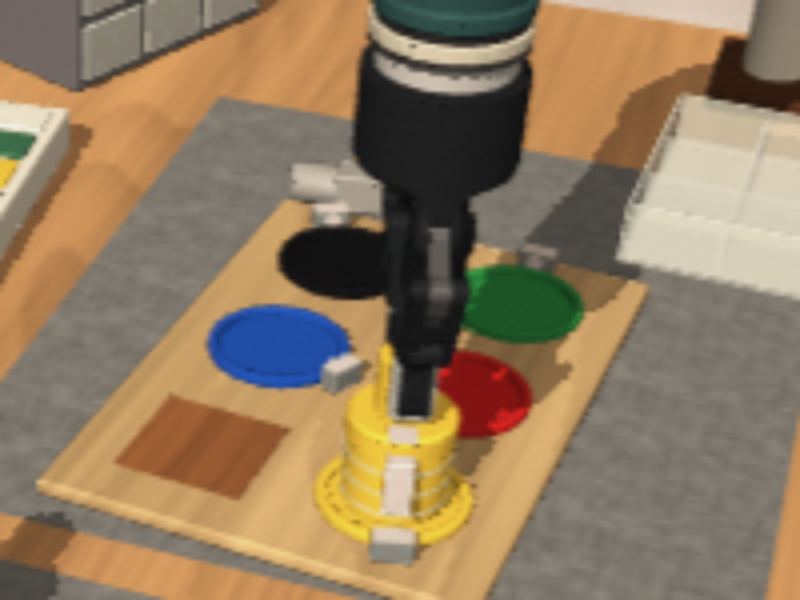

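The tub sits centred in the yellow well, with its tag in line with the eye block (393,545 in the crop). I'll lower it the last bit and release.

Emit:
send_rows(motion=[{"x": 0,"y": 0,"z": 0.7,"wx": 0,"wy": 0,"wz": 0,"jaw": 1},{"x": 0,"y": 0,"z": 1.5,"wx": 0,"wy": 0,"wz": 0,"jaw": 1},{"x": 0,"y": 0,"z": 1.5,"wx": 0,"wy": 0,"wz": 0,"jaw": 1},{"x": 0,"y": 0,"z": 1.5,"wx": 0,"wy": 0,"wz": 0,"jaw": 1}])

```text
t: 8.4
position: [0.5064, -0.1099, 0.2444]
tcp_rot: [[0.948, 0.319, 0.0], [0.319, -0.948, -0.0], [0.0, 0.0, -1.0]]
contact_force: [0.6, 0.2, -0.9]
width: 0.34
```

Emit:
send_rows(motion=[{"x": 0,"y": 0,"z": 0,"wx": 0,"wy": 0,"wz": 0,"jaw": 0.6},{"x": 0,"y": 0,"z": 0,"wx": 0,"wy": 0,"wz": 0,"jaw": 0.4},{"x": 0,"y": 0,"z": 0,"wx": 0,"wy": 0,"wz": 0,"jaw": 0.2},{"x": 0,"y": 0,"z": 0,"wx": 0,"wy": 0,"wz": 0,"jaw": 0},{"x": 0,"y": 0,"z": 0,"wx": 0,"wy": 0,"wz": 0,"jaw": 0}])

```text
t: 8.9
position: [0.5064, -0.1098, 0.2444]
tcp_rot: [[0.948, 0.319, 0.0], [0.319, -0.948, -0.0], [0.0, 0.0, -1.0]]
contact_force: [1.1, -0.2, 0.2]
width: 1.001
```

Emit:
send_rows(motion=[{"x": 0,"y": 0,"z": -5,"wx": 0,"wy": 0,"wz": 0,"jaw": 0},{"x": 0,"y": 0,"z": -15,"wx": 0,"wy": 0,"wz": 0,"jaw": 0},{"x": 0,"y": 0,"z": -30,"wx": 0,"wy": 0,"wz": 0,"jaw": 0},{"x": 0,"y": 0,"z": -50,"wx": 0,"wy": 0,"wz": 0,"jaw": 0},{"x": 0,"y": 0,"z": -70,"wx": 0,"wy": 0,"wz": 0,"jaw": 0},{"x": 0,"y": 0,"z": -90,"wx": 0,"wy": 0,"wz": 0,"jaw": 0},{"x": 0,"y": 0,"z": -105,"wx": 0,"wy": 0,"wz": 0,"jaw": 0},{"x": 0,"y": 0,"z": -115,"wx": 0,"wy": 0,"wz": 0,"jaw": 0},{"x": 0,"y": 0,"z": -115,"wx": 0,"wy": 0,"wz": 0,"jaw": 0}])

```text
t: 9.8
position: [0.5068, -0.1099, 0.3612]
tcp_rot: [[0.948, 0.319, 0.003], [0.319, -0.948, -0.001], [0.003, 0.002, -1.0]]
contact_force: [0.2, 0.4, -0.3]
width: 1.0
```

```bash
python3 - <<'E'
from h import *
im=bot.capture("side");cv2.imwrite("pics/s9.png",im[:,:,::-1])
im=bot.capture("top");cv2.imwrite("pics/t9.png",im[:,:,::-1])
t=cv2.imread("pics/t9.png");tubs(t,cols=("red","black"))
go(.432,.0665,.36,-71)
E
```

```text
red circ [305.1 321. ] 13.0 ell [305.1 321.1] xy [0.432 0.066] tag -17.4 rad 0.0274
black circ [303.8 205.3] 12.4 ell [303.6 205.3] xy [0.68   0.0714] tag 155.5 rad 0.0265
pos [ 0.5062 -0.1098  0.3594] yaw -71.4 t 9.9 w 0.998 F [-0.3 -0.2  0.1] j [ 11.  23.  -4. 121.   3.  36. -67.]
move [ -14.1 -190.7   -0.6] turn [-0.    0.01 -0.42]
```

View pics/s9.png

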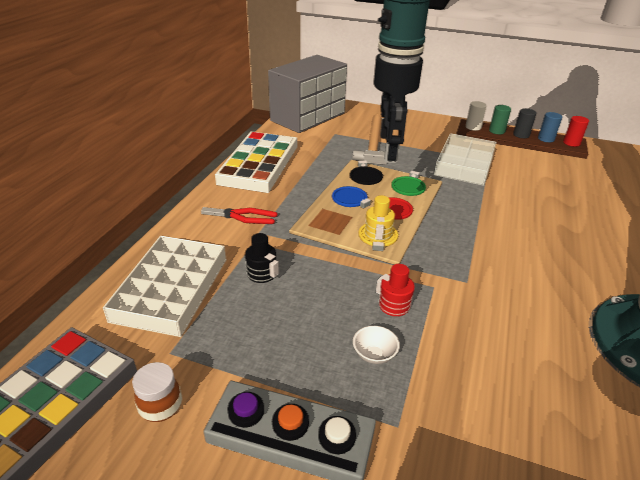

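View pics/t9.png

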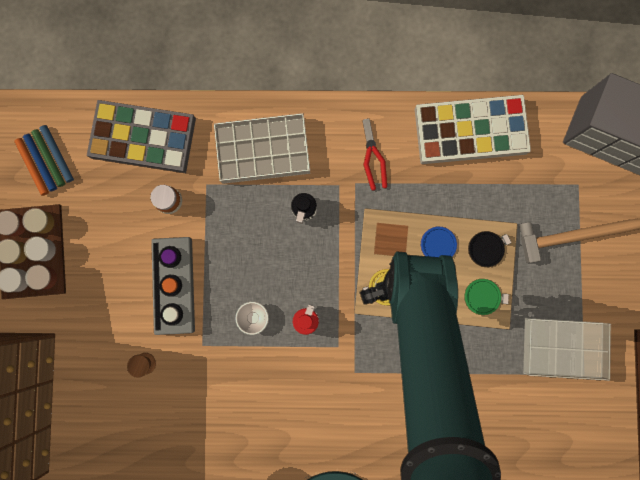

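Yellow is seated in its well with its tag toward the eye, and red and black have not moved. Going to red.

Emit:
send_rows(motion=[{"x": -1,"y": -10,"z": 0,"wx": 0,"wy": 0,"wz": 0,"jaw": 0},{"x": -3,"y": -35,"z": 0,"wx": 0,"wy": 0,"wz": 0,"jaw": 0},{"x": -5,"y": -65,"z": 0,"wx": 0,"wy": 0,"wz": 0,"jaw": 0},{"x": -7,"y": -95,"z": 0,"wx": 0,"wy": 0,"wz": 0,"jaw": 0},{"x": -9,"y": -125,"z": 0,"wx": 0,"wy": 0,"wz": 0,"jaw": 0},{"x": -11,"y": -152,"z": 0,"wx": 0,"wy": 0,"wz": 0,"jaw": 0},{"x": -13,"y": -175,"z": 0,"wx": 0,"wy": 0,"wz": 0,"jaw": 0},{"x": -14,"y": -188,"z": 0,"wx": 0,"wy": 0,"wz": 0,"jaw": 0},{"x": -14.1,"y": -190.7,"z": 0,"wx": 0,"wy": 0,"wz": 0,"jaw": 0},{"x": -14.1,"y": -190.7,"z": 0,"wx": 0,"wy": 0,"wz": 0,"jaw": 0}])

```text
t: 10.9
position: [0.4318, 0.0669, 0.3589]
tcp_rot: [[0.947, 0.32, -0.001], [0.32, -0.947, -0.0], [-0.001, -0.0, -1.0]]
contact_force: [0.6, -0.4, -0.6]
width: 1.002
```

```bash
python3 - <<'E'
from h import *
im=bot.capture("side");cv2.imwrite("pics/s10.png",cv2.resize(im[150:350,250:510,::-1],None,fx=3,fy=3))
go(.432,.066,.2325,-71.4)
E
```

```text
pos [0.4321 0.0662 0.359 ] yaw -71.4 t 10.95 w 1.004 F [-0.8 -0.6  0.2] j [-10.  18.  -6. 130.   4.  32. -90.]
move [-1.000e-01  1.000e-01  1.265e+02] turn [ 0.01  0.06 -0.02]
```

View pics/s10.png

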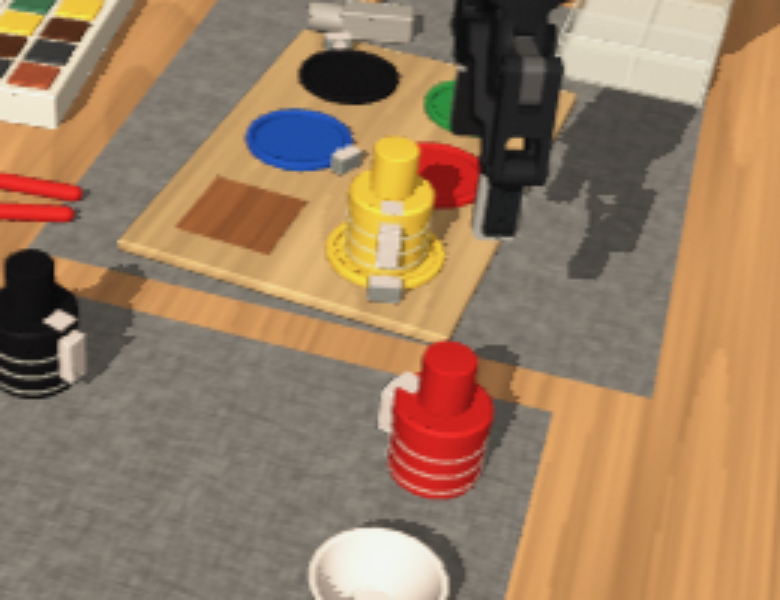

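Yellow is confirmed seated and facing its eye at (385,265). The gripper is above red, so descending.

Emit:
send_rows(motion=[{"x": 0,"y": 0,"z": 10,"wx": 0,"wy": 0,"wz": 0,"jaw": 0},{"x": 0,"y": 0,"z": 30,"wx": 0,"wy": 0,"wz": 0,"jaw": 0},{"x": 0,"y": 0,"z": 50,"wx": 0,"wy": 0,"wz": 0,"jaw": 0},{"x": 0,"y": 0,"z": 70,"wx": 0,"wy": 0,"wz": 0,"jaw": 0},{"x": 0,"y": 0,"z": 90,"wx": 0,"wy": 0,"wz": 0,"jaw": 0},{"x": 0,"y": 0,"z": 105,"wx": 0,"wy": 0,"wz": 0,"jaw": 0},{"x": 0,"y": 0,"z": 116,"wx": 0,"wy": 0,"wz": 0,"jaw": 0},{"x": 0,"y": 0,"z": 123,"wx": 0,"wy": 0,"wz": 0,"jaw": 0},{"x": 0,"y": 0,"z": 126,"wx": 0,"wy": 0,"wz": 0,"jaw": 0},{"x": 0,"y": 0,"z": 126,"wx": 0,"wy": 0,"wz": 0,"jaw": 0}])

```text
t: 11.95
position: [0.4324, 0.0663, 0.2332]
tcp_rot: [[0.948, 0.318, -0.0], [0.318, -0.948, -0.0], [-0.0, 0.0, -1.0]]
contact_force: [0.5, -0.6, -0.1]
width: 1.0
```

```bash
python3 - <<'E'
from h import *
im=bot.capture("side");cv2.imwrite("pics/s11.png",cv2.resize(im[150:350,250:510,::-1],None,fx=3,fy=3))
go(.432,.066,.2325,-71.4)
E
```

```text
pos [0.4324 0.0663 0.2335] yaw -71.4 t 12.0 w 1.002 F [ 0.8  0.4 -0.1] j [-12.  32.  -3. 135.   7.  13. -93.]
move [-0.5  0.2  1. ] turn [ 0.01 -0.02 -0.04]
```

View pics/s11.png

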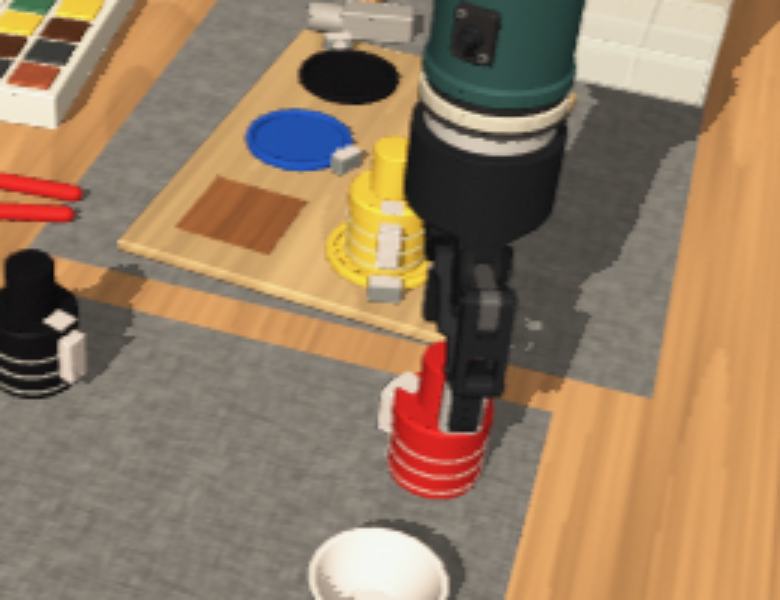

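Emit:
send_rows(force=40, motion=[{"x": 0,"y": 0,"z": 1,"wx": 0,"wy": 0,"wz": 0,"jaw": 0.3},{"x": 0,"y": 0,"z": 1,"wx": 0,"wy": 0,"wz": 0,"jaw": 0.5},{"x": 0,"y": 0,"z": 1,"wx": 0,"wy": 0,"wz": 0,"jaw": 0.7},{"x": 0,"y": 0,"z": 1,"wx": 0,"wy": 0,"wz": 0,"jaw": 0.9},{"x": 0,"y": 0,"z": 1,"wx": 0,"wy": 0,"wz": 0,"jaw": 1},{"x": 0,"y": 0,"z": 1,"wx": 0,"wy": 0,"wz": 0,"jaw": 1},{"x": 0,"y": 0,"z": 1,"wx": 0,"wy": 0,"wz": 0,"jaw": 1},{"x": 0,"y": 0,"z": 1,"wx": 0,"wy": 0,"wz": 0,"jaw": 1}])

```text
t: 12.8
position: [0.4323, 0.0664, 0.2328]
tcp_rot: [[0.948, 0.319, 0.001], [0.319, -0.948, 0.0], [0.001, 0.0, -1.0]]
contact_force: [-0.1, -0.3, 5.8]
width: 0.337
```

Emit:
send_rows(motion=[{"x": 0,"y": 0,"z": -5,"wx": 0,"wy": 0,"wz": 0,"jaw": 1},{"x": 0,"y": 0,"z": -15,"wx": 0,"wy": 0,"wz": 0,"jaw": 1},{"x": 0,"y": 0,"z": -30,"wx": 0,"wy": 0,"wz": 0,"jaw": 1},{"x": 0,"y": 0,"z": -48,"wx": 0,"wy": 0,"wz": 0,"jaw": 1},{"x": 0,"y": 0,"z": -66,"wx": 0,"wy": 0,"wz": 0,"jaw": 1},{"x": 0,"y": 0,"z": -84,"wx": 0,"wy": 0,"wz": 0,"jaw": 1},{"x": 0,"y": 0,"z": -102,"wx": 0,"wy": 0,"wz": 0,"jaw": 1},{"x": 0,"y": 0,"z": -116,"wx": 0,"wy": 0,"wz": 0,"jaw": 1},{"x": 0,"y": 0,"z": -125,"wx": 0,"wy": 0,"wz": 0,"jaw": 1},{"x": 0,"y": 0,"z": -128,"wx": 0,"wy": 0,"wz": 0,"jaw": 1}])

```text
t: 13.8
position: [0.4322, 0.0664, 0.3615]
tcp_rot: [[0.948, 0.319, 0.002], [0.319, -0.948, 0.0], [0.002, 0.0, -1.0]]
contact_force: [0.5, 0.6, -1.8]
width: 0.338
```

```bash
python3 - <<'E'
from h import *
im=bot.capture("side")
im=bot.capture("side");cv2.imwrite("pics/s12.png",im[:,:,::-1])
go(.4965,-.2151,.375,3.6)
E
```

```text
pos [0.4321 0.0663 0.3606] yaw -71.4 t 13.9 w 0.336 F [-0.2 -0.1 -0.5] j [ -9.  18.  -7. 130.   4.  32. -90.]
move [-28.6 287.3 -14.3] turn [ 2.000e-02 -2.000e-02 -7.502e+01]
```

View pics/s12.png

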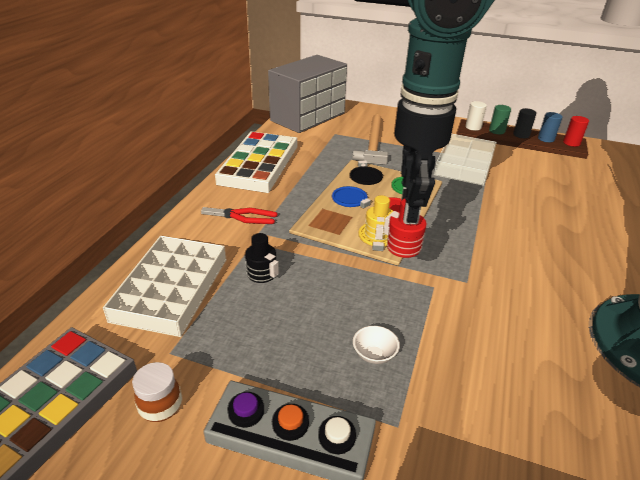

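Emit:
send_rows(motion=[{"x": -1,"y": 10,"z": -4,"wx": 0,"wy": 0,"wz": -4,"jaw": 1},{"x": -4,"y": 35,"z": -10,"wx": 0,"wy": 0,"wz": -12,"jaw": 1},{"x": -7,"y": 70,"z": -14,"wx": 0,"wy": 0,"wz": -20,"jaw": 1},{"x": -11,"y": 108,"z": -14,"wx": 0,"wy": 0,"wz": -28,"jaw": 1},{"x": -15,"y": 146,"z": -14,"wx": 0,"wy": 0,"wz": -36,"jaw": 1},{"x": -19,"y": 184,"z": -14,"wx": 0,"wy": 0,"wz": -44,"jaw": 1},{"x": -23,"y": 222,"z": -14,"wx": 0,"wy": 0,"wz": -52,"jaw": 1},{"x": -26,"y": 255,"z": -14,"wx": 0,"wy": 0,"wz": -60,"jaw": 1},{"x": -28,"y": 278,"z": -14,"wx": 0,"wy": 0,"wz": -68,"jaw": 1},{"x": -28.6,"y": 287.3,"z": -14,"wx": 0,"wy": 0,"wz": -73,"jaw": 1}])

```text
t: 14.9
position: [0.4965, -0.2184, 0.373]
tcp_rot: [[-0.027, 1.0, -0.002], [1.0, 0.027, -0.0], [-0.0, -0.002, -1.0]]
contact_force: [-0.6, 0.6, -1.9]
width: 0.337
```

```bash
python3 - <<'E'
from h import *
im=bot.capture("side")
im=bot.capture("side");cv2.imwrite("pics/s13.png",cv2.resize(im[110:260,280:480,::-1],None,fx=4,fy=4))
go(.4965,-.2151,.2455,3.6)
E
```

```text
pos [ 0.4964 -0.2172  0.3731] yaw 1.4 t 15.0 w 0.338 F [-0.5  0.  -1.5] j [ 35.  24. -21. 117.  13.  41.   7.]
move [  2.    0.4 127.6] turn [-0.1  -0.04 -2.25]
```

View pics/s13.png

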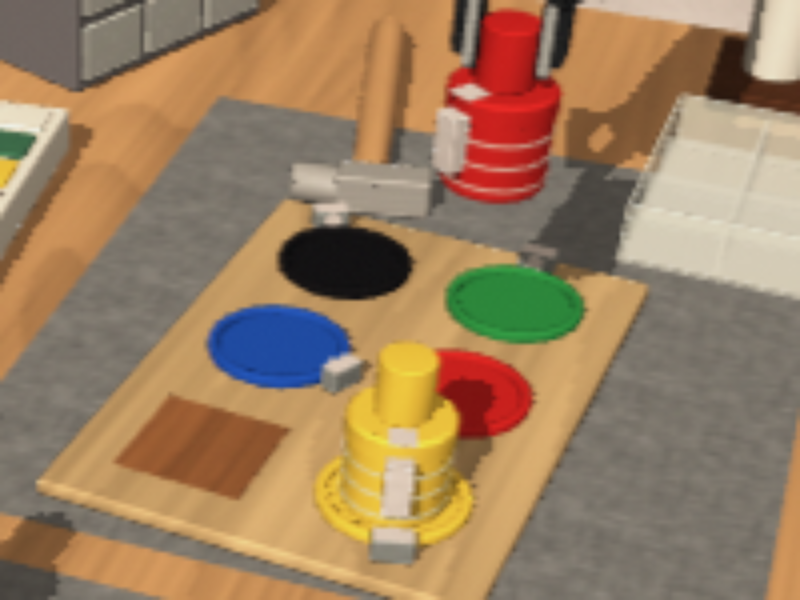

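Emit:
send_rows(motion=[{"x": 0,"y": 0,"z": 8,"wx": 0,"wy": 0,"wz": -1,"jaw": 1},{"x": 0,"y": 0,"z": 24,"wx": 0,"wy": 0,"wz": -2,"jaw": 1},{"x": 0,"y": 0,"z": 42,"wx": 0,"wy": 0,"wz": -2.2,"jaw": 1},{"x": 0,"y": 0,"z": 60,"wx": 0,"wy": 0,"wz": -2.2,"jaw": 1},{"x": 0,"y": 0,"z": 78,"wx": 0,"wy": 0,"wz": -2.2,"jaw": 1},{"x": 0,"y": 0,"z": 93,"wx": 0,"wy": 0,"wz": -2.2,"jaw": 1},{"x": 0,"y": 0,"z": 105,"wx": 0,"wy": 0,"wz": -2.2,"jaw": 1},{"x": 0,"y": 0,"z": 110,"wx": 0,"wy": 0,"wz": -2.2,"jaw": 1},{"x": 0,"y": 0,"z": 112,"wx": 0,"wy": 0,"wz": -2.2,"jaw": 1},{"x": 0,"y": 0,"z": 112,"wx": 0,"wy": 0,"wz": -2.2,"jaw": 1}])

```text
t: 16.0
position: [0.4969, -0.2147, 0.2624]
tcp_rot: [[-0.066, 0.998, 0.0], [0.998, 0.066, 0.0], [0.0, 0.0, -1.0]]
contact_force: [0.0, 0.2, -1.7]
width: 0.34
```

```bash
python3 - <<'E'
from h import *
im=bot.capture("side")
im=bot.capture("side");cv2.imwrite("pics/s14.png",cv2.resize(im[110:260,280:480,::-1],None,fx=4,fy=4))
go(.4965,-.2151,.2445,3.6)
E
```

```text
pos [ 0.497 -0.215  0.263] yaw 3.8 t 16.1 w 0.332 F [-0.4  0.5 -1.6] j [ 31.  34. -16. 121.  20.  28.   3.]
move [-0.  -0.5 18.5] turn [0.06 0.03 0.18]
```

View pics/s14.png

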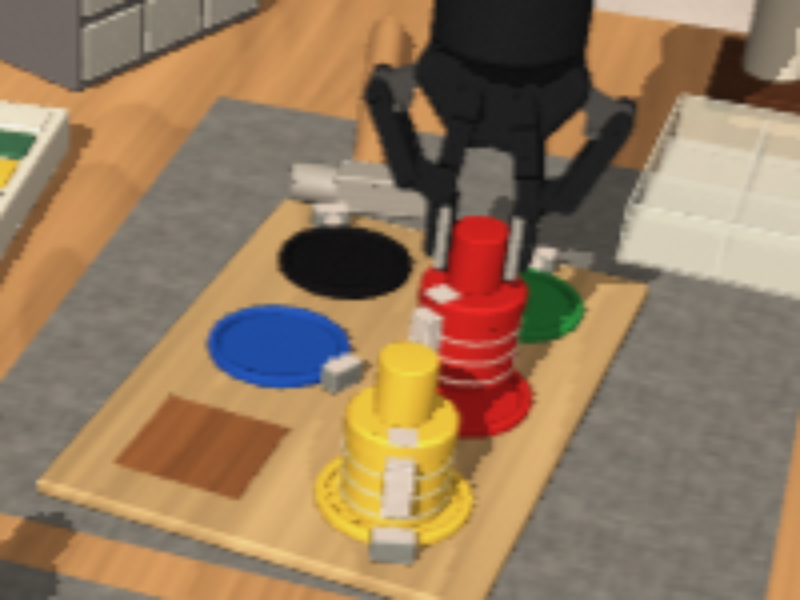

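Red is above its well with the tag toward the lower left, where its eye is. Lowering the last 18 mm.

Emit:
send_rows(motion=[{"x": 0,"y": -0.5,"z": 5,"wx": 0,"wy": 0,"wz": 0,"jaw": 1},{"x": 0,"y": -0.5,"z": 10,"wx": 0,"wy": 0,"wz": 0,"jaw": 1},{"x": 0,"y": -0.5,"z": 14,"wx": 0,"wy": 0,"wz": 0,"jaw": 1},{"x": 0,"y": -0.5,"z": 16,"wx": 0,"wy": 0,"wz": 0,"jaw": 1},{"x": 0,"y": -0.5,"z": 17.5,"wx": 0,"wy": 0,"wz": 0,"jaw": 1},{"x": 0,"y": -0.5,"z": 18.3,"wx": 0,"wy": 0,"wz": 0,"jaw": 1},{"x": 0,"y": -0.5,"z": 18.3,"wx": 0,"wy": 0,"wz": 0,"jaw": 1},{"x": 0,"y": -0.5,"z": 18.3,"wx": 0,"wy": 0,"wz": 0,"jaw": 1}])

```text
t: 16.9
position: [0.4961, -0.2149, 0.2449]
tcp_rot: [[-0.066, 0.998, -0.001], [0.998, 0.066, -0.001], [-0.001, -0.001, -1.0]]
contact_force: [-2.4, 1.1, 5.8]
width: 0.339
```

```bash
python3 - <<'E'
from h import *
im=bot.capture("side");cv2.imwrite("pics/s15.png",cv2.resize(im[110:260,280:480,::-1],None,fx=4,fy=4))
go(.4965,-.2151,.2445,3.6)
E
```

```text
pos [ 0.4961 -0.2149  0.2449] yaw 3.8 t 16.95 w 0.335 F [-1.9  1.9  7.2] j [ 30.  35. -15. 122.  21.  26.   2.]
move [-0.2  0.4  0.4] turn [-0.03  0.03  0.19]
```

View pics/s15.png

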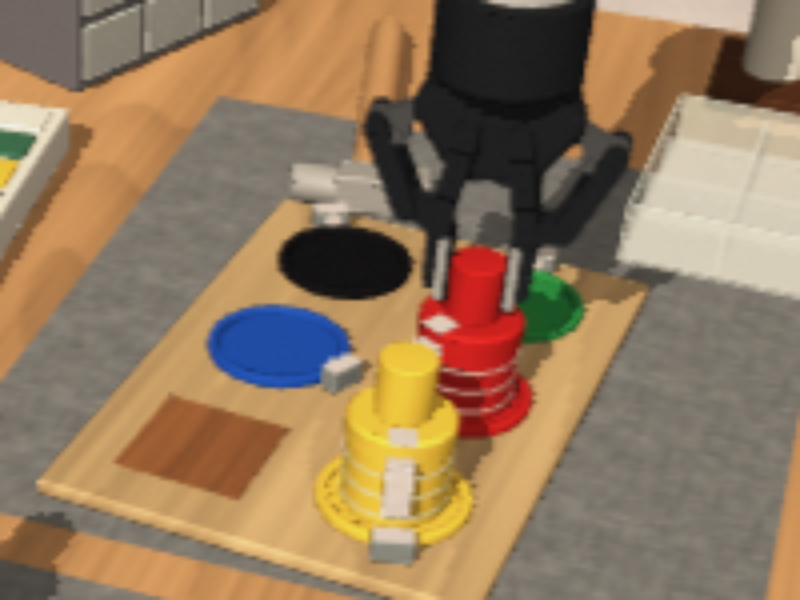

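Emit:
send_rows(motion=[{"x": 0,"y": 0,"z": 0,"wx": 0,"wy": 0,"wz": 0,"jaw": 0.6},{"x": 0,"y": 0,"z": 0,"wx": 0,"wy": 0,"wz": 0,"jaw": 0.4},{"x": 0,"y": 0,"z": 0,"wx": 0,"wy": 0,"wz": 0,"jaw": 0.2},{"x": 0,"y": 0,"z": 0,"wx": 0,"wy": 0,"wz": 0,"jaw": 0},{"x": 0,"y": 0,"z": 0,"wx": 0,"wy": 0,"wz": 0,"jaw": 0}])

```text
t: 17.45
position: [0.4962, -0.2151, 0.244]
tcp_rot: [[-0.066, 0.998, -0.0], [0.998, 0.066, 0.0], [0.0, -0.0, -1.0]]
contact_force: [-0.6, -0.4, -0.5]
width: 1.0
```

Emit:
send_rows(motion=[{"x": 0,"y": 0,"z": -5,"wx": 0,"wy": 0,"wz": 0,"jaw": 0},{"x": 0,"y": 0,"z": -15,"wx": 0,"wy": 0,"wz": 0,"jaw": 0},{"x": 0,"y": 0,"z": -30,"wx": 0,"wy": 0,"wz": 0,"jaw": 0},{"x": 0,"y": 0,"z": -50,"wx": 0,"wy": 0,"wz": 0,"jaw": 0},{"x": 0,"y": 0,"z": -70,"wx": 0,"wy": 0,"wz": 0,"jaw": 0},{"x": 0,"y": 0,"z": -90,"wx": 0,"wy": 0,"wz": 0,"jaw": 0},{"x": 0,"y": 0,"z": -105,"wx": 0,"wy": 0,"wz": 0,"jaw": 0},{"x": 0,"y": 0,"z": -115,"wx": 0,"wy": 0,"wz": 0,"jaw": 0},{"x": 0,"y": 0,"z": -115,"wx": 0,"wy": 0,"wz": 0,"jaw": 0}])

```text
t: 18.35
position: [0.4966, -0.2152, 0.3609]
tcp_rot: [[-0.066, 0.998, 0.003], [0.998, 0.066, -0.001], [-0.002, 0.003, -1.0]]
contact_force: [-0.4, -0.5, -0.4]
width: 1.001
```

```bash
python3 - <<'E'
from h import *
im=bot.capture("side");cv2.imwrite("pics/s16.png",im[:,:,::-1])
im=bot.capture("top");cv2.imwrite("pics/t16.png",im[:,:,::-1])
t=cv2.imread("pics/t16.png");tubs(t,cols=("black",))
cv2.imwrite("pics/t16c.png",cv2.resize(t[190:225,285:325],None,fx=16,fy=16,interpolation=0))
go(.68,.0715,.36,-70)
E
```

```text
black circ [303.5 205.5] 12.6 ell [303.6 205.4] xy [0.6797 0.0718] tag 157.3 rad 0.026
pos [ 0.4959 -0.215   0.3591] yaw 3.8 t 18.45 w 1.003 F [-0.1  0.6 -0.6] j [ 35.  26. -21. 118.  14.  39.   8.]
move [273.8 202.5  -1. ] turn [-0.000e+00  1.000e-02  7.378e+01]
```

View pics/s16.png

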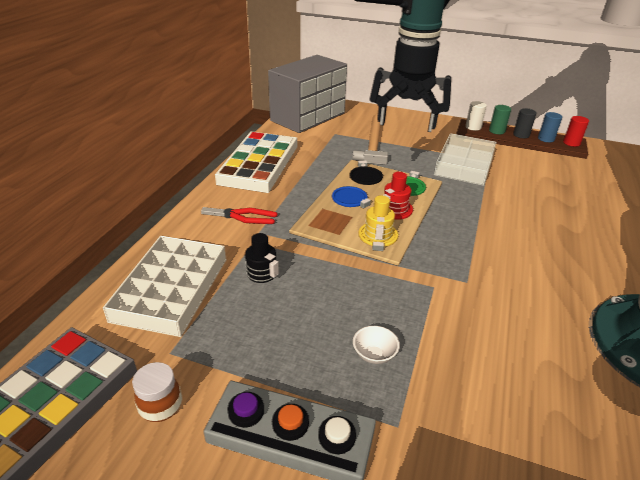

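View pics/t16c.png

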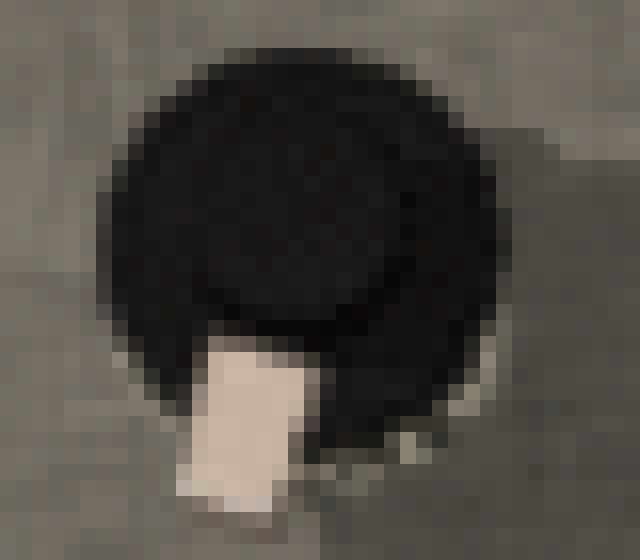

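```bash
python3 - <<'E'
from h import *
s=cv2.imread("pics/side0.png")
for n,k,f,l in(("black",(260,238.8),(273.9,269.3),(270,256.6)),("yellow",(329.5,259),(341.9,291.5),(338.5,279))):
    K=onz("side",*k,.084);F=onz("side",*f,.029);L=onz("side",*l,.052)
    for q in(F,L):
        d=(q-K)[:2];print(n,q,np.degrees(np.arctan2(d[1],d[0])),np.hypot(*d))
E
```

```text
black [0.64969487 0.08460418 0.029     ] 164.31764582500605 0.02897318356678639
black [0.65848507 0.07985595 0.052     ] 170.8318766838905 0.019351672772724083
yellow [0.51905825 0.09593036 0.029     ] 159.17878548109547 0.029888020148261186
yellow [0.52733036 0.09264599 0.052     ] 159.53236743016882 0.02098909068260407
```

Red and yellow are seated (400,195 and 378,222), and black is still at its place. Going to black.

Emit:
send_rows(motion=[{"x": 15,"y": 11,"z": 0,"wx": 0,"wy": 0,"wz": 5,"jaw": 0},{"x": 45,"y": 33,"z": 0,"wx": 0,"wy": 0,"wz": 12,"jaw": 0},{"x": 78,"y": 58,"z": 0,"wx": 0,"wy": 0,"wz": 20,"jaw": 0},{"x": 111,"y": 82,"z": 0,"wx": 0,"wy": 0,"wz": 28,"jaw": 0},{"x": 144,"y": 106,"z": 0,"wx": 0,"wy": 0,"wz": 36,"jaw": 0},{"x": 177,"y": 131,"z": 0,"wx": 0,"wy": 0,"wz": 44,"jaw": 0},{"x": 210,"y": 155,"z": 0,"wx": 0,"wy": 0,"wz": 52,"jaw": 0},{"x": 240,"y": 178,"z": 0,"wx": 0,"wy": 0,"wz": 60,"jaw": 0},{"x": 262,"y": 194,"z": 0,"wx": 0,"wy": 0,"wz": 68,"jaw": 0},{"x": 273.8,"y": 202.5,"z": 0,"wx": 0,"wy": 0,"wz": 73.8,"jaw": 0}])

```text
t: 19.45
position: [0.6809, 0.0756, 0.3575]
tcp_rot: [[0.94, 0.341, -0.001], [0.341, -0.94, 0.001], [-0.001, -0.002, -1.0]]
contact_force: [0.4, 0.2, 0.2]
width: 1.001
```

```bash
python3 - <<'E'
from h import *
im=bot.capture("side")
im=bot.capture("side");cv2.imwrite("pics/s17.png",cv2.resize(im[100:300,200:460,::-1],None,fx=3,fy=3))
go(.68,.0715,.2335,-70)
E
```

```text
pos [0.6806 0.0754 0.3575] yaw -69.7 t 19.55 w 1.002 F [ 0.3  0.7 -0.5] j [ -9.  34.  -1. 100.   1.  47. -81.]
move [ -1.8   3.7 124. ] turn [-0.09  0.06  0.28]
```

View pics/s17.png

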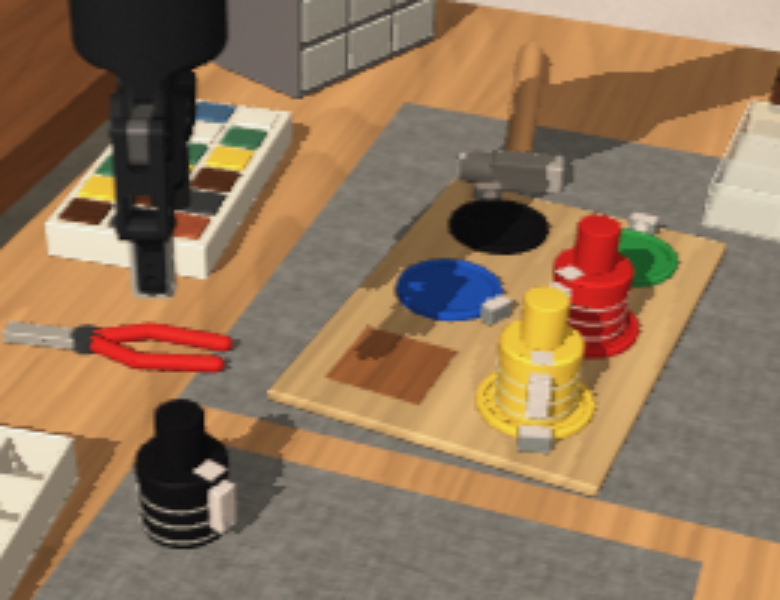

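Emit:
send_rows(motion=[{"x": 0,"y": 0,"z": 0,"wx": 0,"wy": 0,"wz": 0.3,"jaw": 0},{"x": 0,"y": 0,"z": 10,"wx": 0,"wy": 0,"wz": 0.3,"jaw": 0},{"x": 0,"y": 0,"z": 30,"wx": 0,"wy": 0,"wz": 0.3,"jaw": 0},{"x": 0,"y": 0,"z": 50,"wx": 0,"wy": 0,"wz": 0.3,"jaw": 0},{"x": 0,"y": 0,"z": 65,"wx": 0,"wy": 0,"wz": 0.3,"jaw": 0},{"x": 0,"y": 0,"z": 78,"wx": 0,"wy": 0,"wz": 0.3,"jaw": 0},{"x": 0,"y": 0,"z": 85,"wx": 0,"wy": 0,"wz": 0.3,"jaw": 0},{"x": 0,"y": 0,"z": 85,"wx": 0,"wy": 0,"wz": 0.3,"jaw": 0},{"x": 0,"y": 0,"z": 85,"wx": 0,"wy": 0,"wz": 0.3,"jaw": 0}])

```text
t: 20.45
position: [0.6805, 0.0715, 0.2745]
tcp_rot: [[0.942, 0.337, 0.001], [0.337, -0.942, 0.0], [0.001, 0.0, -1.0]]
contact_force: [-0.1, 0.1, 0.7]
width: 1.0
```

```bash
python3 - <<'E'
from h import *
go(.68,.0715,.2335,-70)
E
```

```text
pos [0.6805 0.0715 0.2745] yaw -70.3 t 20.45 w 1.0 F [-0.1  0.1  0.7] j [ -9.  39.  -1. 102.   1.  38. -81.]
move [-0.5 -0.1 41. ] turn [ 0.01 -0.04 -0.31]
```

Emit:
send_rows(motion=[{"x": -0.5,"y": 0,"z": 10,"wx": 0,"wy": 0,"wz": 0,"jaw": 0},{"x": -0.5,"y": 0,"z": 22,"wx": 0,"wy": 0,"wz": 0,"jaw": 0},{"x": -0.5,"y": 0,"z": 33,"wx": 0,"wy": 0,"wz": 0,"jaw": 0},{"x": -0.5,"y": 0,"z": 39,"wx": 0,"wy": 0,"wz": 0,"jaw": 0},{"x": -0.5,"y": 0,"z": 41,"wx": 0,"wy": 0,"wz": 0,"jaw": 0},{"x": -0.5,"y": 0,"z": 41,"wx": 0,"wy": 0,"wz": 0,"jaw": 0}])

```text
t: 21.05
position: [0.6796, 0.0714, 0.2324]
tcp_rot: [[0.942, 0.337, -0.001], [0.337, -0.942, -0.0], [-0.001, -0.0, -1.0]]
contact_force: [-0.0, 0.4, -0.5]
width: 0.998
```

```bash
python3 - <<'E'
from h import *
im=bot.capture("side");cv2.imwrite("pics/s18.png",cv2.resize(im[150:300,180:380,::-1],None,fx=4,fy=4))
go(.68,.0715,.2335,-70)
E
```

```text
pos [0.6798 0.0714 0.233 ] yaw -70.3 t 21.1 w 0.996 F [0.2 0.8 0.5] j [ -9.  43.  -1. 103.   1.  34. -81.]
move [ 0.2 -0.  -0.5] turn [ 0.    0.   -0.32]
```

View pics/s18.png

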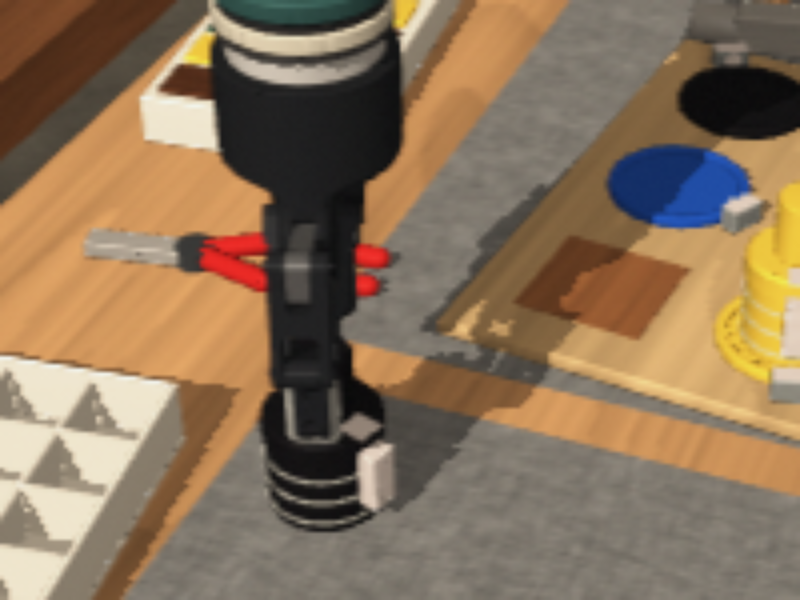

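The black tub's knob is between the fingers. Closing and lifting.

Emit:
send_rows(force=40, motion=[{"x": 0,"y": 0,"z": 0,"wx": 0,"wy": 0,"wz": 0,"jaw": 0.3},{"x": 0,"y": 0,"z": 0,"wx": 0,"wy": 0,"wz": 0,"jaw": 0.5},{"x": 0,"y": 0,"z": 0,"wx": 0,"wy": 0,"wz": 0,"jaw": 0.7},{"x": 0,"y": 0,"z": 0,"wx": 0,"wy": 0,"wz": 0,"jaw": 0.9},{"x": 0,"y": 0,"z": 0,"wx": 0,"wy": 0,"wz": 0,"jaw": 1},{"x": 0,"y": 0,"z": 0,"wx": 0,"wy": 0,"wz": 0,"jaw": 1},{"x": 0,"y": 0,"z": 0,"wx": 0,"wy": 0,"wz": 0,"jaw": 1},{"x": 0,"y": 0,"z": 0,"wx": 0,"wy": 0,"wz": 0,"jaw": 1}])

```text
t: 21.9
position: [0.6798, 0.0715, 0.2334]
tcp_rot: [[0.942, 0.337, 0.0], [0.337, -0.942, 0.0], [0.0, -0.0, -1.0]]
contact_force: [-0.5, 0.1, 3.9]
width: 0.338
```

Emit:
send_rows(motion=[{"x": 0,"y": 0,"z": -5,"wx": 0,"wy": 0,"wz": 0,"jaw": 1},{"x": 0,"y": 0,"z": -15,"wx": 0,"wy": 0,"wz": 0,"jaw": 1},{"x": 0,"y": 0,"z": -30,"wx": 0,"wy": 0,"wz": 0,"jaw": 1},{"x": 0,"y": 0,"z": -50,"wx": 0,"wy": 0,"wz": 0,"jaw": 1},{"x": 0,"y": 0,"z": -70,"wx": 0,"wy": 0,"wz": 0,"jaw": 1},{"x": 0,"y": 0,"z": -90,"wx": 0,"wy": 0,"wz": 0,"jaw": 1},{"x": 0,"y": 0,"z": -110,"wx": 0,"wy": 0,"wz": 0,"jaw": 1},{"x": 0,"y": 0,"z": -125,"wx": 0,"wy": 0,"wz": 0,"jaw": 1},{"x": 0,"y": 0,"z": -135,"wx": 0,"wy": 0,"wz": 0,"jaw": 1},{"x": 0,"y": 0,"z": -137,"wx": 0,"wy": 0,"wz": 0,"jaw": 1}])

```text
t: 22.9
position: [0.68, 0.0713, 0.3718]
tcp_rot: [[0.942, 0.337, 0.003], [0.337, -0.942, 0.0], [0.003, 0.001, -1.0]]
contact_force: [0.1, -0.0, -1.4]
width: 0.339
```

```bash
python3 - <<'E'
from h import *
im=bot.capture("side");im=bot.capture("side");cv2.imwrite("pics/s19.png",cv2.resize(im[50:250,180:440,::-1],None,fx=3,fy=3))
go(.5914,-.3291,.37,63.6)
E
```

```text
pos [0.6796 0.0713 0.3701] yaw -70.3 t 23.0 w 0.334 F [ 0.2 -0.  -2.6] j [ -9.  33.  -1.  99.   1.  48. -81.]
move [-2.179e+02  3.473e+02  1.000e-01] turn [-1.0000e-02  1.0000e-02 -1.3392e+02]
```

View pics/s19.png

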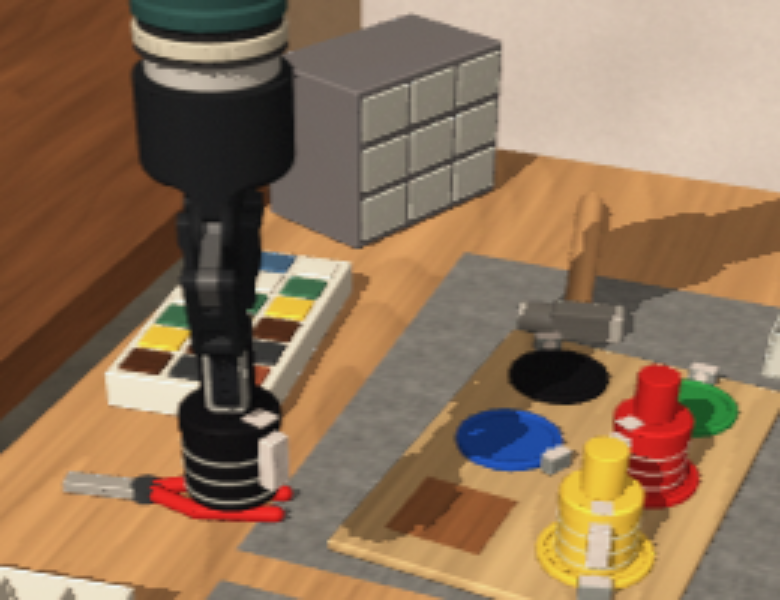

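Emit:
send_rows(motion=[{"x": -5,"y": 8,"z": 0,"wx": 0,"wy": 0,"wz": -3,"jaw": 1},{"x": -15,"y": 24,"z": 0,"wx": 0,"wy": 0,"wz": -10,"jaw": 1},{"x": -28,"y": 45,"z": 0,"wx": 0,"wy": 0,"wz": -18,"jaw": 1},{"x": -42,"y": 67,"z": 0,"wx": 0,"wy": 0,"wz": -26,"jaw": 1},{"x": -56,"y": 90,"z": 0,"wx": 0,"wy": 0,"wz": -34,"jaw": 1},{"x": -71,"y": 114,"z": 0,"wx": 0,"wy": 0,"wz": -42,"jaw": 1},{"x": -87,"y": 138,"z": 0,"wx": 0,"wy": 0,"wz": -50,"jaw": 1},{"x": -102,"y": 163,"z": 0,"wx": 0,"wy": 0,"wz": -58,"jaw": 1},{"x": -116,"y": 186,"z": 0,"wx": 0,"wy": 0,"wz": -66,"jaw": 1},{"x": -130,"y": 208,"z": 0,"wx": 0,"wy": 0,"wz": -74,"jaw": 1}])

```text
t: 24.0
position: [0.6266, -0.1697, 0.3686]
tcp_rot: [[-0.069, 0.998, -0.003], [0.998, 0.069, 0.0], [0.001, -0.003, -1.0]]
contact_force: [0.0, 0.8, -1.2]
width: 0.334
```

```bash
python3 - <<'E'
from h import *
go(.5914,-.3291,.37,63.6)
E
```

```text
pos [ 0.6266 -0.1697  0.3686] yaw 4.0 t 24.0 w 0.334 F [ 0.   0.8 -1.2] j [ 26.  32. -21. 103.  15.  47.   1.]
move [-156.5  -46.2   -1.4] turn [ -0.11  -0.11 -59.62]
```

Emit:
send_rows(motion=[{"x": -22,"y": -6,"z": 0,"wx": 0,"wy": 0,"wz": -8,"jaw": 1},{"x": -44,"y": -13,"z": 0,"wx": 0,"wy": 0,"wz": -16,"jaw": 1},{"x": -66,"y": -19,"z": 0,"wx": 0,"wy": 0,"wz": -24,"jaw": 1},{"x": -88,"y": -26,"z": 0,"wx": 0,"wy": 0,"wz": -32,"jaw": 1},{"x": -110,"y": -33,"z": 0,"wx": 0,"wy": 0,"wz": -40,"jaw": 1},{"x": -130,"y": -39,"z": 0,"wx": 0,"wy": 0,"wz": -48,"jaw": 1},{"x": -146,"y": -43,"z": 0,"wx": 0,"wy": 0,"wz": -55,"jaw": 1},{"x": -155,"y": -46,"z": 0,"wx": 0,"wy": 0,"wz": -59,"jaw": 1},{"x": -156,"y": -46,"z": 0,"wx": 0,"wy": 0,"wz": -59.6,"jaw": 1},{"x": -156,"y": -46,"z": 0,"wx": 0,"wy": 0,"wz": -59.6,"jaw": 1}])

```text
t: 25.0
position: [0.5911, -0.327, 0.369]
tcp_rot: [[-0.892, 0.451, -0.001], [0.451, 0.892, 0.001], [0.002, 0.001, -1.0]]
contact_force: [-0.1, -0.0, -1.9]
width: 0.339
```

```bash
python3 - <<'E'
from h import *
im=bot.capture("side");im=bot.capture("side");im=bot.capture("side");cv2.imwrite("pics/s20.png",cv2.resize(im[50:250,240:500,::-1],None,fx=3,fy=3))
go(.5914,-.3291,.25,63.6)
E
```

```text
pos [ 0.5919 -0.3255  0.3699] yaw 63.3 t 25.15 w 0.336 F [-0.4  0.3 -1.4] j [ 49.  37. -36.  99.  26.  53.  65.]
move [ -1.3  -3.5 119.9] turn [ 0.04 -0.03 -0.26]
```

View pics/s20.png

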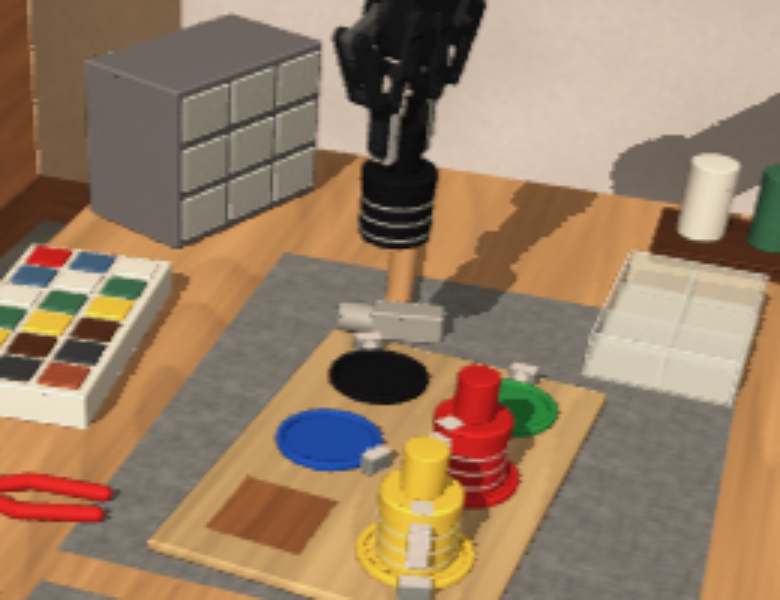

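Emit:
send_rows(motion=[{"x": 0,"y": 0,"z": 0,"wx": 0,"wy": 0,"wz": 0,"jaw": 1},{"x": 0,"y": 0,"z": 8,"wx": 0,"wy": 0,"wz": 0,"jaw": 1},{"x": 0,"y": 0,"z": 24,"wx": 0,"wy": 0,"wz": 0,"jaw": 1},{"x": 0,"y": 0,"z": 40,"wx": 0,"wy": 0,"wz": 0,"jaw": 1},{"x": 0,"y": 0,"z": 56,"wx": 0,"wy": 0,"wz": 0,"jaw": 1},{"x": 0,"y": 0,"z": 70,"wx": 0,"wy": 0,"wz": 0,"jaw": 1},{"x": 0,"y": 0,"z": 80,"wx": 0,"wy": 0,"wz": 0,"jaw": 1},{"x": 0,"y": 0,"z": 85,"wx": 0,"wy": 0,"wz": 0,"jaw": 1},{"x": 0,"y": 0,"z": 85,"wx": 0,"wy": 0,"wz": 0,"jaw": 1},{"x": 0,"y": 0,"z": 85,"wx": 0,"wy": 0,"wz": 0,"jaw": 1}])

```text
t: 26.15
position: [0.5919, -0.3269, 0.2855]
tcp_rot: [[-0.893, 0.45, 0.001], [0.45, 0.893, -0.0], [-0.001, 0.0, -1.0]]
contact_force: [0.0, 0.0, -1.0]
width: 0.338
```

```bash
python3 - <<'E'
from h import *
go(.5914,-.3291,.2455,63.6)
E
```

```text
pos [ 0.5919 -0.3269  0.2855] yaw 63.3 t 26.15 w 0.338 F [ 0.  0. -1.] j [ 46.  42. -33. 102.  31.  45.  61.]
move [-0.5 -2.2 40. ] turn [ 0.01  0.06 -0.32]
```

Emit:
send_rows(motion=[{"x": -0.5,"y": -1,"z": 3,"wx": 0,"wy": 0,"wz": -0.3,"jaw": 1},{"x": -0.5,"y": -2,"z": 8,"wx": 0,"wy": 0,"wz": -0.3,"jaw": 1},{"x": -0.5,"y": -2,"z": 16,"wx": 0,"wy": 0,"wz": -0.3,"jaw": 1},{"x": -0.5,"y": -2,"z": 24,"wx": 0,"wy": 0,"wz": -0.3,"jaw": 1},{"x": -0.5,"y": -2,"z": 31,"wx": 0,"wy": 0,"wz": -0.3,"jaw": 1},{"x": -0.5,"y": -2,"z": 35,"wx": 0,"wy": 0,"wz": -0.3,"jaw": 1},{"x": -0.5,"y": -2,"z": 37.5,"wx": 0,"wy": 0,"wz": -0.3,"jaw": 1},{"x": -0.5,"y": -2,"z": 39,"wx": 0,"wy": 0,"wz": -0.3,"jaw": 1},{"x": -0.5,"y": -2,"z": 39,"wx": 0,"wy": 0,"wz": -0.3,"jaw": 1},{"x": -0.5,"y": -2,"z": 39,"wx": 0,"wy": 0,"wz": -0.3,"jaw": 1}])

```text
t: 27.15
position: [0.5912, -0.3289, 0.2464]
tcp_rot: [[-0.896, 0.445, 0.0], [0.445, 0.896, -0.0], [-0.001, 0.0, -1.0]]
contact_force: [-0.3, 0.3, -1.4]
width: 0.338
```

```bash
python3 - <<'E'
from h import *
im=bot.capture("side");cv2.imwrite("pics/s21.png",cv2.resize(im[110:260,280:480,::-1],None,fx=4,fy=4))
im=bot.capture("top");cv2.imwrite("pics/t21.png",cv2.resize(im[200:335,340:540,::-1],None,fx=4,fy=4,interpolation=0))
go(.5914,-.3291,.2455,63.6)
E
```

```text
pos [ 0.5912 -0.3289  0.2464] yaw 63.6 t 27.25 w 0.336 F [-0.3 -0.2 -1.9] j [ 45.  45. -31. 103.  33.  41.  60.]
move [-0.2 -0.1  0.9] turn [ 0.    0.04 -0.01]
```

View pics/s21.png

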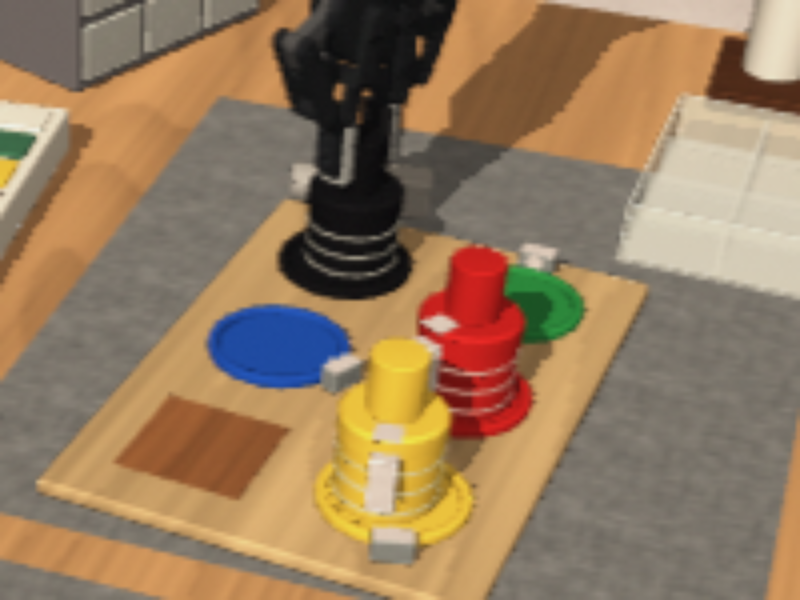

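View pics/t21.png

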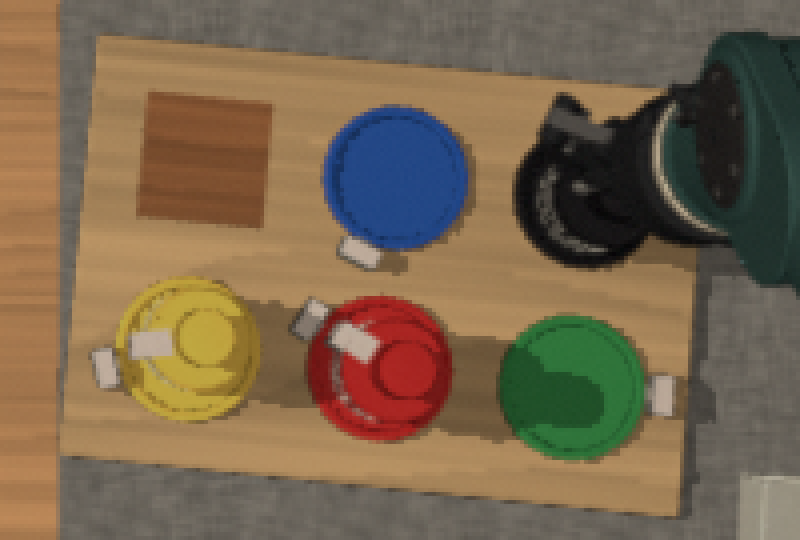

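Yellow now sits differently from before: its tag is at (383,483) in the side crop, where it was at (398,488). It may be the announced knock. I'll finish black, then measure all of them.

Emit:
send_rows(motion=[{"x": 0,"y": 0,"z": 0.7,"wx": 0,"wy": 0,"wz": 0,"jaw": 1},{"x": 0,"y": 0,"z": 1.2,"wx": 0,"wy": 0,"wz": 0,"jaw": 1},{"x": 0,"y": 0,"z": 1.2,"wx": 0,"wy": 0,"wz": 0,"jaw": 1},{"x": 0,"y": 0,"z": 1.2,"wx": 0,"wy": 0,"wz": 0,"jaw": 0.6},{"x": 0,"y": 0,"z": 1.2,"wx": 0,"wy": 0,"wz": 0,"jaw": 0.4},{"x": 0,"y": 0,"z": 1.2,"wx": 0,"wy": 0,"wz": 0,"jaw": 0.2},{"x": 0,"y": 0,"z": 1.2,"wx": 0,"wy": 0,"wz": 0,"jaw": 0},{"x": 0,"y": 0,"z": 1.2,"wx": 0,"wy": 0,"wz": 0,"jaw": 0}])

```text
t: 28.05
position: [0.5911, -0.3289, 0.2448]
tcp_rot: [[-0.896, 0.445, -0.0], [0.445, 0.896, 0.0], [0.0, 0.0, -1.0]]
contact_force: [-0.2, 1.1, 0.8]
width: 1.003
```

Emit:
send_rows(motion=[{"x": 0,"y": 0,"z": -5,"wx": 0,"wy": 0,"wz": 0,"jaw": 0},{"x": 0,"y": 0,"z": -15,"wx": 0,"wy": 0,"wz": 0,"jaw": 0},{"x": 0,"y": 0,"z": -30,"wx": 0,"wy": 0,"wz": 0,"jaw": 0},{"x": 0,"y": 0,"z": -50,"wx": 0,"wy": 0,"wz": 0,"jaw": 0},{"x": 0,"y": 0,"z": -80,"wx": 0,"wy": 0,"wz": 0,"jaw": 0},{"x": 0,"y": 0,"z": -110,"wx": 0,"wy": 0,"wz": 0,"jaw": 0},{"x": 0,"y": 0,"z": -125,"wx": 0,"wy": 0,"wz": 0,"jaw": 0}])

```text
t: 28.75
position: [0.5921, -0.3287, 0.3743]
tcp_rot: [[-0.896, 0.445, 0.005], [0.445, 0.896, -0.002], [-0.006, 0.0, -1.0]]
contact_force: [0.2, 0.2, -1.0]
width: 1.0
```

```bash
python3 - <<'E'
from h import *
im=bot.capture("side")
# want to retreat sideways to clear the top view: to (0.70,0.15,.40)
go(.50,-.48,.42,0)
E
```

```text
pos [ 0.5925 -0.3289  0.3757] yaw 63.6 t 28.8 w 1.001 F [0.9 0.4 1.7] j [ 49.  36. -36.  99.  26.  53.  66.]
move [  15.2 -176.5  -44.5] turn [ 0.27  0.42 63.58]
```

Emit:
send_rows(motion=[{"x": 4,"y": -35,"z": -10,"wx": 0,"wy": 0,"wz": 8,"jaw": 0},{"x": 8,"y": -80,"z": -20,"wx": 0,"wy": 0,"wz": 16,"jaw": 0},{"x": 12,"y": -125,"z": -30,"wx": 0,"wy": 0,"wz": 24,"jaw": 0},{"x": 15,"y": -165,"z": -40,"wx": 0,"wy": 0,"wz": 32,"jaw": 0},{"x": 15,"y": -176,"z": -44,"wx": 0,"wy": 0,"wz": 40,"jaw": 0},{"x": 15,"y": -176,"z": -44,"wx": 0,"wy": 0,"wz": 48,"jaw": 0}])

```text
t: 29.4
position: [0.4964, -0.4838, 0.4138]
tcp_rot: [[-0.257, 0.967, -0.001], [0.967, 0.257, -0.002], [-0.002, -0.002, -1.0]]
contact_force: [0.8, 0.4, -1.1]
width: 1.002
```

```bash
python3 - <<'E'
from h import *
s=bot.capture("side");t=bot.capture("top")
cv2.imwrite("pics/s22f.png",s[:,:,::-1]);cv2.imwrite("pics/t22f.png",t[:,:,::-1])
cv2.imwrite("pics/s22.png",cv2.resize(s[110:260,280:480,::-1],None,fx=4,fy=4))
cv2.imwrite("pics/t22.png",cv2.resize(t[200:335,340:540,::-1],None,fx=4,fy=4,interpolation=0))
go(.5063,-.1099,.37,-71)
E
```

```text
pos [ 0.4986 -0.4803  0.4135] yaw 15.5 t 29.5 w 1.003 F [ 0.4  0.1 -0.8] j [ 56.  33. -25.  95.  16.  55.  42.]
move [354.8 106.5  43.4] turn [-6.000e-02  3.000e-02  8.651e+01]
```

View pics/s22.png

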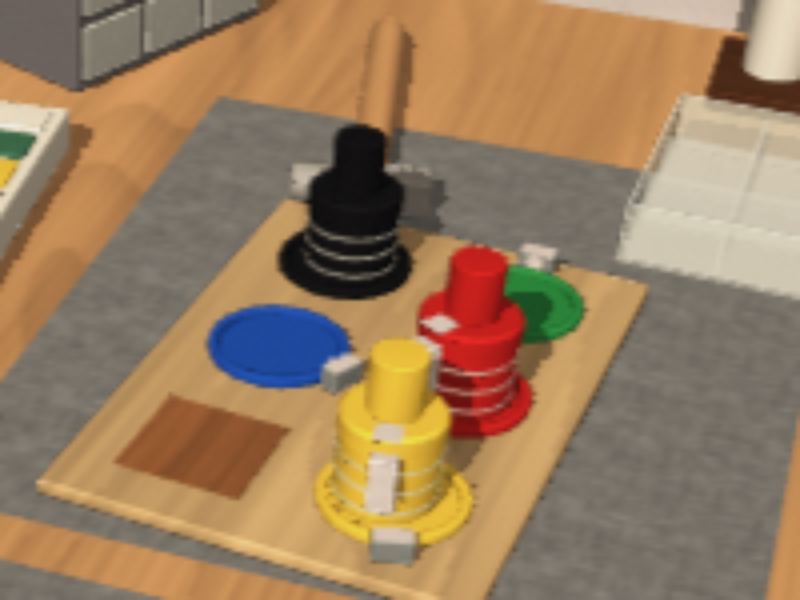

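View pics/t22.png

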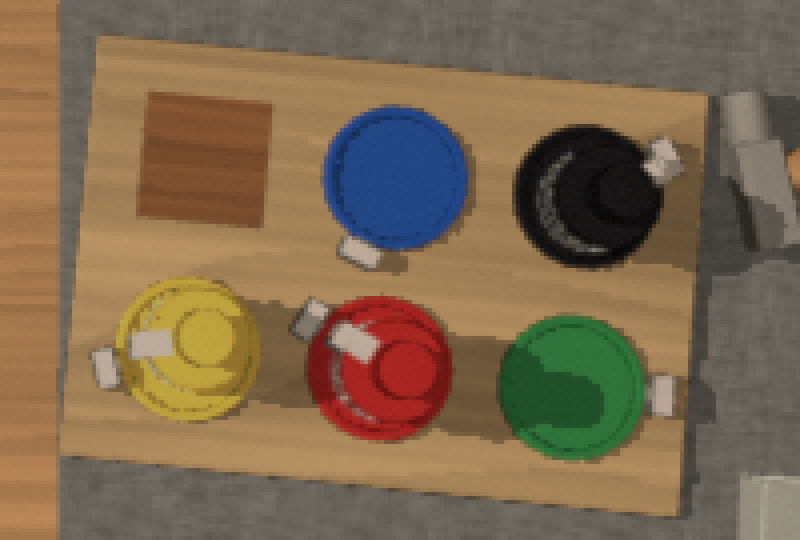

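```bash
python3 - <<'E'
from h import *
k=lambda a,b:(340+a/4-.4,200+b/4-.4)
# eyeballed from crop: knob-top centres, patch corner-centroids, eye centroids
D=dict(yellow=((206,337),(151,344),(106,368)),red=((409,371),(355,341),(313,318)),black=((625,190),(664,160),None))
for c,(K,Pt,E) in D.items():
    Kw=onz("top",*k(*K),.096);Pw=onz("top",*k(*Pt),.062)
    w=np.array(WELL[c][0]);d=(Pw-Kw)[:2];e=WELL[c][1]
    print(c,"knob",np.round(Kw[:2],4),"off well",np.round((Kw[:2]-w)*1000,1),"patch dir",np.degrees(np.arctan2(d[1],d[0])).round(1),round(np.hypot(*d),4),"eye dir",round(e,1))
# side view
ks=lambda a,b:(280+a/4-.4,110+b/4-.4)
D=dict(yellow=((399,357),(389,433),(382,485)),red=((479,264),(440,324),None))
for c,(K,Pt,F) in D.items():
    Kw=onz("side",*ks(*K),.096);Pw=onz("side",*ks(*Pt),.064);d=(Pw-Kw)[:2]
    print(c,Kw[:2].round(4),np.degrees(np.arctan2(d[1],d[0])).round(1),np.hypot(*d).round(4))
    if F: Fw=onz("side",*ks(*F),.041);d=(Fw-Kw)[:2];print("fin",np.degrees(np.arctan2(d[1],d[0])).round(1),np.hypot(*d).round(4))
# before-knock yellow in s15 crop
K=onz("side",*ks(408,366),.096);Pw=onz("side",*ks(403,437),.064);F=onz("side",*ks(398,488),.041)
for q in(Pw,F): d=(q-K)[:2];print("before",K[:2].round(4),np.degrees(np.arctan2(d[1],d[0])).round(1),np.hypot(*d).round(4))
E
```

```text
yellow knob [ 0.5112 -0.1115] off well [ 4.9 -1.6] patch dir 97.2 0.0255 eye dir 103.2
red knob [ 0.4946 -0.2155] off well [-1.9 -0.4] patch dir 54.0 0.0269 eye dir 56.5
black knob [ 0.5886 -0.3277] off well [-2.8  1.4] patch dir -58.1 0.0358 eye dir -63.1
yellow [ 0.5114 -0.1072] 98.8 0.0181
fin 98.5 0.0294
red [ 0.4947 -0.209 ] 42.4 0.0189
before [ 0.5055 -0.101 ] 107.4 0.0132
before [ 0.5055 -0.101 ] 105.6 0.0233
```

```bash
python3 - <<'E'
import cv2,numpy as np
t=cv2.imread("pics/t22f.png")[225:275,460:520]
t=np.clip(t.astype(float)*1.8,0,255).astype(np.uint8)
cv2.imwrite("pics/t22b.png",cv2.resize(t,None,fx=12,fy=12,interpolation=0))
E
```

```text
(no output)
```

View pics/t22b.png

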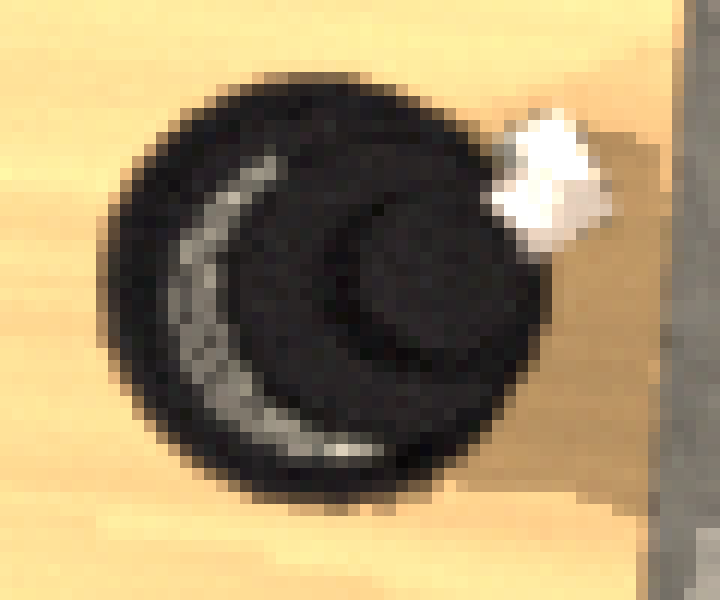

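```bash
python3 - <<'E'
from h import *
cr=lambda p:((p[0]-460+.5)*12,(p[1]-225+.5)*12)
c=np.array((.5911,-.3289))
for a in(-50,-57,-63,-70):
    r=np.radians(a);u=np.array((np.cos(r),np.sin(r)));n=np.array((-u[1],u[0]))
    print(a,[tuple(int(v) for v in cr(proj("top",(*(c+u*R+n*s),z)))) for R,s,z in((18,.007,.064),(18,-.007,.064),(36,.007,.056),(36,-.007,.056)) for R in[R/1000]])
print(cr(proj("top",(*c,.064))),cr(proj("top",(*c,.096))))
E
```

```text
-50 [(443, 176), (496, 237), (507, 116), (559, 176)]
-57 [(455, 183), (499, 250), (526, 133), (571, 199)]
-63 [(464, 190), (501, 261), (541, 149), (578, 219)]
-70 [(473, 200), (502, 274), (556, 170), (584, 244)]
(np.float64(392.60068152530175), np.float64(271.65848279916986)) (np.float64(443.2124668580843), np.float64(256.9226214213204))
```

Black faces its eye to about 3° and red to about 3°. The knock moved yellow by about 5 mm within its well and turned it about 6°. It still sits flat, but I'll re-centre and straighten it.

```bash
python3 - <<'E'
from h import *
go(.5112,-.1115,.37,15.5)
E
```

```text
pos [ 0.4986 -0.4803  0.4135] yaw 15.5 t 29.5 w 1.003 F [ 0.4  0.1 -0.8] j [ 56.  33. -25.  95.  16.  55.  42.]
move [351.9 110.8  43.4] turn [-0.06 -0.02  0.01]
```

Emit:
send_rows(motion=[{"x": 20,"y": 6,"z": 0,"wx": 0,"wy": 0,"wz": 0,"jaw": 0},{"x": 60,"y": 19,"z": 0,"wx": 0,"wy": 0,"wz": 0,"jaw": 0},{"x": 105,"y": 33,"z": 0,"wx": 0,"wy": 0,"wz": 0,"jaw": 0},{"x": 150,"y": 47,"z": 8,"wx": 0,"wy": 0,"wz": 0,"jaw": 0},{"x": 195,"y": 61,"z": 16,"wx": 0,"wy": 0,"wz": 0,"jaw": 0},{"x": 240,"y": 76,"z": 24,"wx": 0,"wy": 0,"wz": 0,"jaw": 0},{"x": 285,"y": 90,"z": 32,"wx": 0,"wy": 0,"wz": 0,"jaw": 0},{"x": 325,"y": 102,"z": 40,"wx": 0,"wy": 0,"wz": 0,"jaw": 0},{"x": 348,"y": 110,"z": 43,"wx": 0,"wy": 0,"wz": 0,"jaw": 0},{"x": 352,"y": 111,"z": 43,"wx": 0,"wy": 0,"wz": 0,"jaw": 0}])

```text
t: 30.5
position: [0.5114, -0.1061, 0.3704]
tcp_rot: [[-0.28, 0.96, -0.001], [0.96, 0.28, 0.002], [0.003, -0.001, -1.0]]
contact_force: [-0.3, -0.3, -0.4]
width: 1.003
```

Emit:
send_rows(motion=[{"x": 0,"y": 0,"z": 0,"wx": 0,"wy": 0,"wz": 0,"jaw": 0},{"x": 0,"y": 0,"z": 0,"wx": 0,"wy": 0,"wz": 0,"jaw": 0},{"x": 0,"y": 0,"z": 10,"wx": 0,"wy": 0,"wz": 0,"jaw": 0},{"x": 0,"y": 0,"z": 25,"wx": 0,"wy": 0,"wz": 0,"jaw": 0},{"x": 0,"y": 0,"z": 35,"wx": 0,"wy": 0,"wz": 0,"jaw": 0},{"x": 0,"y": 0,"z": 40,"wx": 0,"wy": 0,"wz": 0,"jaw": 0},{"x": 0,"y": 0,"z": 40,"wx": 0,"wy": 0,"wz": 0,"jaw": 0},{"x": 0,"y": 0,"z": 40,"wx": 0,"wy": 0,"wz": 0,"jaw": 0}])

```text
t: 31.3
position: [0.5118, -0.1112, 0.3309]
tcp_rot: [[-0.268, 0.963, 0.0], [0.963, 0.268, -0.0], [-0.0, 0.0, -1.0]]
contact_force: [-0.3, 0.5, -0.6]
width: 1.002
```

```bash
python3 - <<'E'
from h import *
go(.5112,-.1115,.245,15.5)
E
```

```text
pos [ 0.5118 -0.1112  0.3309] yaw 15.6 t 31.3 w 1.002 F [-0.3  0.5 -0.6] j [ 26.  27. -25. 121.  20.  36.   3.]
move [-0.1 -0.7 85.9] turn [0.01 0.   0.07]
```

Emit:
send_rows(motion=[{"x": 0,"y": -0.5,"z": 10,"wx": 0,"wy": 0,"wz": 0,"jaw": 0},{"x": 0,"y": -0.5,"z": 27,"wx": 0,"wy": 0,"wz": 0,"jaw": 0},{"x": 0,"y": -0.5,"z": 45,"wx": 0,"wy": 0,"wz": 0,"jaw": 0},{"x": 0,"y": -0.5,"z": 62,"wx": 0,"wy": 0,"wz": 0,"jaw": 0},{"x": 0,"y": -0.5,"z": 75,"wx": 0,"wy": 0,"wz": 0,"jaw": 0},{"x": 0,"y": -0.5,"z": 83,"wx": 0,"wy": 0,"wz": 0,"jaw": 0},{"x": 0,"y": -0.5,"z": 86,"wx": 0,"wy": 0,"wz": 0,"jaw": 0},{"x": 0,"y": -0.5,"z": 86,"wx": 0,"wy": 0,"wz": 0,"jaw": 0}])

```text
t: 32.1
position: [0.5113, -0.111, 0.2448]
tcp_rot: [[-0.269, 0.963, -0.0], [0.963, 0.269, -0.0], [0.0, -0.0, -1.0]]
contact_force: [-0.1, -1.4, 0.2]
width: 1.0
```

```bash
python3 - <<'E'
from h import *
im=bot.capture("side");cv2.imwrite("pics/s23.png",cv2.resize(im[110:260,280:480,::-1],None,fx=4,fy=4))
go(.5112,-.1115,.245,15.5)
E
```

```text
pos [ 0.5114 -0.1111  0.2451] yaw 15.6 t 32.15 w 0.999 F [-0.5 -0.   0.7] j [ 21.  35. -19. 124.  26.  25.  -3.]
move [-0.4 -0.3  0.1] turn [0.03 0.01 0.09]
```

View pics/s23.png

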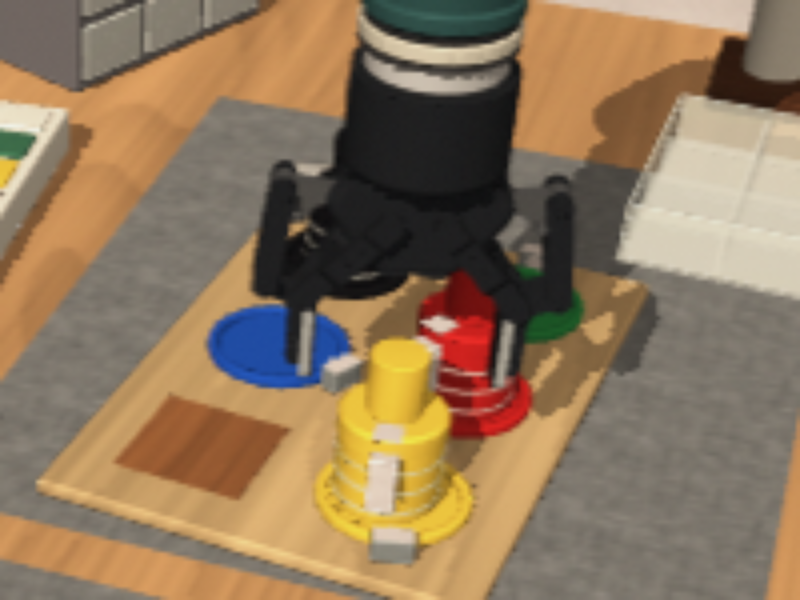

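Emit:
send_rows(force=40, motion=[{"x": 0,"y": 0,"z": 0,"wx": 0,"wy": 0,"wz": 0,"jaw": 0.3},{"x": 0,"y": 0,"z": 0,"wx": 0,"wy": 0,"wz": 0,"jaw": 0.5},{"x": 0,"y": 0,"z": 0,"wx": 0,"wy": 0,"wz": 0,"jaw": 0.6},{"x": 0,"y": 0,"z": 0,"wx": 0,"wy": 0,"wz": 0,"jaw": 0.7},{"x": 0,"y": 0,"z": 0,"wx": 0,"wy": 0,"wz": 0,"jaw": 0.8},{"x": 0,"y": 0,"z": 0,"wx": 0,"wy": 0,"wz": 0,"jaw": 1},{"x": 0,"y": 0,"z": 0,"wx": 0,"wy": 0,"wz": 0,"jaw": 1},{"x": 0,"y": 0,"z": 0,"wx": 0,"wy": 0,"wz": 0,"jaw": 1}])

```text
t: 32.95
position: [0.5115, -0.1111, 0.2453]
tcp_rot: [[-0.269, 0.963, 0.001], [0.963, 0.269, -0.0], [-0.0, 0.001, -1.0]]
contact_force: [0.1, 0.3, 5.8]
width: 0.339
```

Emit:
send_rows(motion=[{"x": 0,"y": 0,"z": -4,"wx": 0,"wy": 0,"wz": 0,"jaw": 1},{"x": 0,"y": 0,"z": -10,"wx": 0,"wy": 0,"wz": 0,"jaw": 1},{"x": 1,"y": -2,"z": -10,"wx": 0,"wy": 0,"wz": -3,"jaw": 1},{"x": 2.5,"y": -4.6,"z": -10,"wx": 0,"wy": 0,"wz": -5.5,"jaw": 1},{"x": 2.5,"y": -4.6,"z": -10,"wx": 0,"wy": 0,"wz": -5.5,"jaw": 1},{"x": 2.5,"y": -4.6,"z": -10,"wx": 0,"wy": 0,"wz": -5.5,"jaw": 1}])

```text
t: 33.55
position: [0.5058, -0.11, 0.2548]
tcp_rot: [[-0.359, 0.933, -0.001], [0.933, 0.359, 0.0], [0.0, -0.0, -1.0]]
contact_force: [-0.2, 0.0, -1.9]
width: 0.334
```

```bash
python3 - <<'E'
from h import *
im=bot.capture("side");cv2.imwrite("pics/s24.png",cv2.resize(im[110:260,280:480,::-1],None,fx=4,fy=4))
go(.5063,-.1099,.245,21)
E
```

```text
pos [ 0.506  -0.11    0.2548] yaw 21.0 t 33.6 w 0.337 F [ 0.8 -0.6 -2.6] j [ 23.  34. -21. 124.  27.  26.   1.]
move [-0.   0.3  9.8] turn [-0.01 -0.01  0.05]
```

View pics/s24.png

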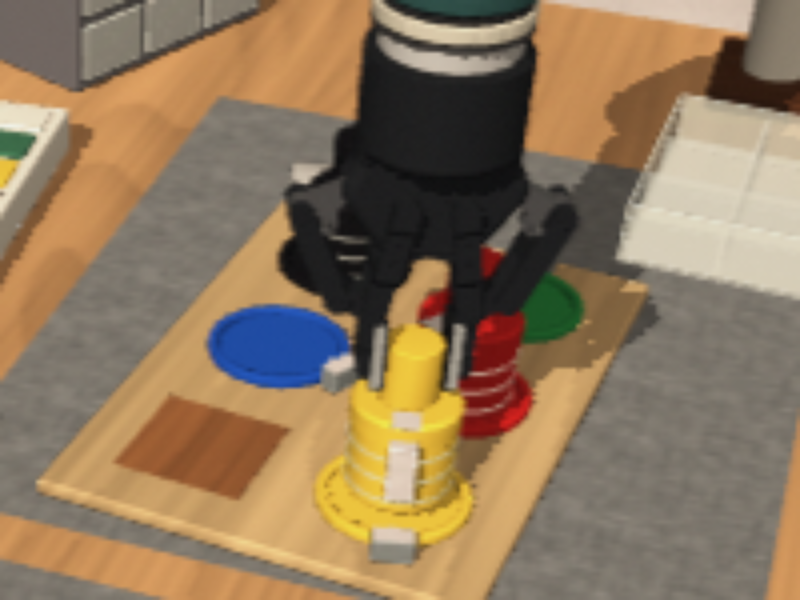

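Emit:
send_rows(motion=[{"x": 0,"y": 0.3,"z": 3,"wx": 0,"wy": 0,"wz": 0,"jaw": 1},{"x": 0,"y": 0.3,"z": 6,"wx": 0,"wy": 0,"wz": 0,"jaw": 1},{"x": 0,"y": 0.3,"z": 8.5,"wx": 0,"wy": 0,"wz": 0,"jaw": 1},{"x": 0,"y": 0.3,"z": 9.5,"wx": 0,"wy": 0,"wz": 0,"jaw": 1},{"x": 0,"y": 0.3,"z": 9.5,"wx": 0,"wy": 0,"wz": 0,"jaw": 1},{"x": 0,"y": 0.3,"z": 9.5,"wx": 0,"wy": 0,"wz": 0,"jaw": 0.6},{"x": 0,"y": 0.3,"z": 9.5,"wx": 0,"wy": 0,"wz": 0,"jaw": 0.4},{"x": 0,"y": 0.3,"z": 9.5,"wx": 0,"wy": 0,"wz": 0,"jaw": 0.2},{"x": 0,"y": 0.3,"z": 9.5,"wx": 0,"wy": 0,"wz": 0,"jaw": 0},{"x": 0,"y": 0.3,"z": 9.5,"wx": 0,"wy": 0,"wz": 0,"jaw": 0}])

```text
t: 34.6
position: [0.5064, -0.1099, 0.2455]
tcp_rot: [[-0.36, 0.933, 0.0], [0.933, 0.36, -0.0], [-0.0, 0.0, -1.0]]
contact_force: [-0.4, 0.1, 0.5]
width: 0.998
```

Emit:
send_rows(motion=[{"x": 0,"y": 0,"z": -5,"wx": 0,"wy": 0,"wz": 0,"jaw": 0},{"x": 0,"y": 0,"z": -15,"wx": 0,"wy": 0,"wz": 0,"jaw": 0},{"x": 0,"y": 0,"z": -35,"wx": 0,"wy": 0,"wz": 0,"jaw": 0},{"x": 0,"y": 0,"z": -60,"wx": 0,"wy": 0,"wz": 0,"jaw": 0},{"x": 0,"y": 0,"z": -90,"wx": 0,"wy": 0,"wz": 0,"jaw": 0},{"x": 0,"y": 0,"z": -115,"wx": 0,"wy": 0,"wz": 0,"jaw": 0},{"x": 0,"y": 0,"z": -130,"wx": 0,"wy": 0,"wz": 0,"jaw": 0},{"x": 0,"y": 0,"z": -130,"wx": 0,"wy": 0,"wz": 0,"jaw": 0},{"x": 0,"y": 0,"z": -130,"wx": 0,"wy": 0,"wz": 0,"jaw": 0}])

```text
t: 35.5
position: [0.5061, -0.1099, 0.3757]
tcp_rot: [[-0.36, 0.933, 0.001], [0.933, 0.36, -0.0], [-0.001, 0.0, -1.0]]
contact_force: [-0.3, -0.1, -0.7]
width: 0.999
```

```bash
python3 - <<'E'
from h import *
go(.4442,.3550,.33,21)
E
```

```text
pos [ 0.5061 -0.1099  0.3757] yaw 21.1 t 35.5 w 0.999 F [-0.3 -0.1 -0.7] j [ 30.  24. -30. 119.  18.  41.  10.]
move [456.1 109.4  45.5] turn [0.02 0.03 0.07]
```

Emit:
send_rows(motion=[{"x": 20,"y": 5,"z": 0,"wx": 0,"wy": 0,"wz": 0,"jaw": 0.5},{"x": 65,"y": 16,"z": 0,"wx": 0,"wy": 0,"wz": 0,"jaw": 1},{"x": 110,"y": 26,"z": 0,"wx": 0,"wy": 0,"wz": 0,"jaw": 1},{"x": 155,"y": 37,"z": 0,"wx": 0,"wy": 0,"wz": 0,"jaw": 1},{"x": 200,"y": 48,"z": 0,"wx": 0,"wy": 0,"wz": 0,"jaw": 1},{"x": 248,"y": 59,"z": 0,"wx": 0,"wy": 0,"wz": 0,"jaw": 1},{"x": 296,"y": 71,"z": 10,"wx": 0,"wy": 0,"wz": 0,"jaw": 1},{"x": 344,"y": 82,"z": 20,"wx": 0,"wy": 0,"wz": 0,"jaw": 1},{"x": 390,"y": 93,"z": 30,"wx": 0,"wy": 0,"wz": 0,"jaw": 1},{"x": 430,"y": 103,"z": 40,"wx": 0,"wy": 0,"wz": 0,"jaw": 1}])

```text
t: 36.5
position: [0.4465, 0.3308, 0.3337]
tcp_rot: [[-0.362, 0.932, -0.002], [0.932, 0.362, -0.001], [0.0, -0.002, -1.0]]
contact_force: [-0.3, 0.5, -0.1]
width: 0.004
```

Emit:
send_rows(motion=[{"x": 22,"y": 5,"z": 5,"wx": 0,"wy": 0,"wz": 0,"jaw": 1},{"x": 26,"y": 6,"z": 5,"wx": 0,"wy": 0,"wz": 0,"jaw": 1},{"x": 26,"y": 6,"z": 5,"wx": 0,"wy": 0,"wz": 0,"jaw": 1},{"x": 26,"y": 6,"z": 5,"wx": 0,"wy": 0,"wz": 0,"jaw": 1},{"x": 26,"y": 6,"z": 5,"wx": 0,"wy": 0,"wz": 0,"jaw": 1},{"x": 26,"y": 6,"z": 5,"wx": 0,"wy": 0,"wz": 0,"jaw": 1}])

```text
t: 37.1
position: [0.4447, 0.3532, 0.3305]
tcp_rot: [[-0.357, 0.934, 0.0], [0.934, 0.357, -0.001], [-0.001, 0.0, -1.0]]
contact_force: [-0.4, -0.1, -1.1]
width: -0.001
```

```bash
python3 - <<'E'
from h import *
s=bot.capture("side");t=bot.capture("top")
cv2.imwrite("pics/s25f.png",s[:,:,::-1]);cv2.imwrite("pics/t25f.png",t[:,:,::-1])
cv2.imwrite("pics/t25.png",cv2.resize(t[200:335,340:540,::-1],None,fx=4,fy=4,interpolation=0))
go(.4442,.3550,.235,21)
E
```

```text
pos [0.4445 0.3538 0.3306] yaw 21.0 t 37.2 w -0.003 F [ 1.1 -1.1  0.1] j [-22.  31. -29. 115.  23.  40. -45.]
move [ 1.2  0.1 95.6] turn [ 0.02  0.03 -0.01]
```

View pics/s25f.png

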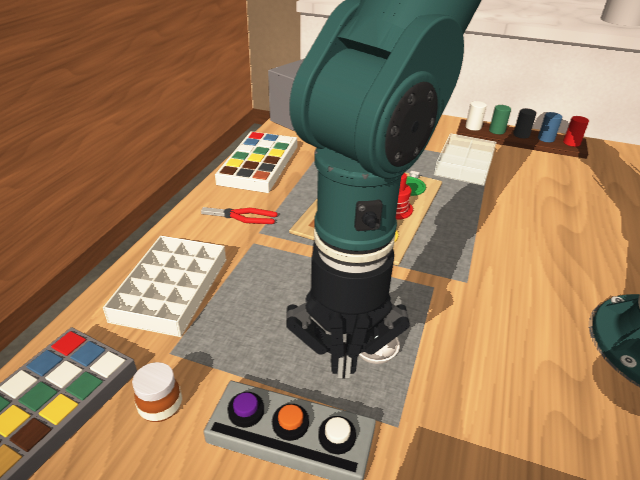

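View pics/t25.png

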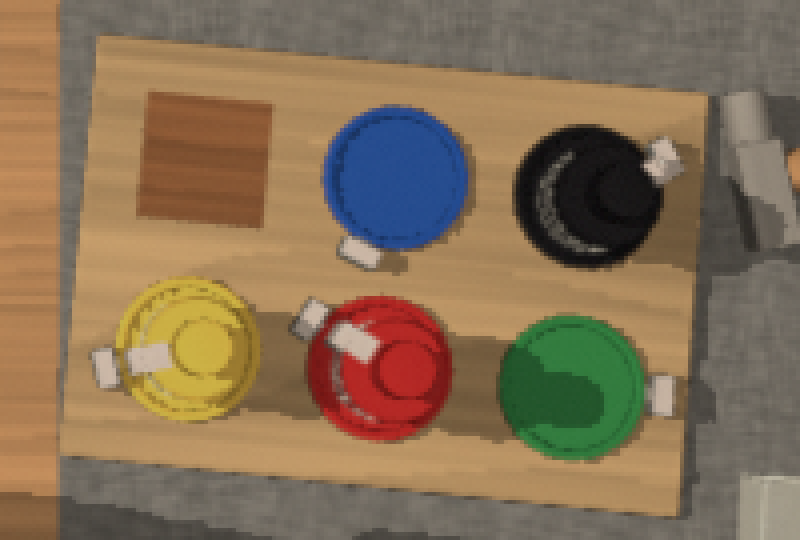

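All three tubs sit centred with their tags in line with their eyes. Yellow's knob (203,347), patch (149,358) and eye (106,369) lie on one line. Now pressing white.

Emit:
send_rows(motion=[{"x": 1,"y": 0,"z": 10,"wx": 0,"wy": 0,"wz": 0,"jaw": 1},{"x": 1,"y": 0,"z": 30,"wx": 0,"wy": 0,"wz": 0,"jaw": 1},{"x": 1,"y": 0,"z": 50,"wx": 0,"wy": 0,"wz": 0,"jaw": 1},{"x": 1,"y": 0,"z": 70,"wx": 0,"wy": 0,"wz": 0,"jaw": 1},{"x": 1,"y": 0,"z": 84,"wx": 0,"wy": 0,"wz": 0,"jaw": 1},{"x": 1,"y": 0,"z": 92,"wx": 0,"wy": 0,"wz": 0,"jaw": 1},{"x": 1,"y": 0,"z": 95,"wx": 0,"wy": 0,"wz": 0,"jaw": 1},{"x": 1,"y": 0,"z": 95,"wx": 0,"wy": 0,"wz": 0,"jaw": 1}])

```text
t: 38.0
position: [0.4437, 0.3559, 0.2353]
tcp_rot: [[-0.36, 0.933, -0.0], [0.933, 0.36, 0.0], [0.0, -0.0, -1.0]]
contact_force: [0.1, 0.2, -0.0]
width: -0.002
```

```bash
python3 - <<'E'
from h import *
s=bot.capture("side");t=bot.capture("top")
cv2.imwrite("pics/s26.png",cv2.resize(s[330:480,200:400,::-1],None,fx=4,fy=4))
go(.4442,.3550,.225,21)
E
```

```text
pos [0.4439 0.3561 0.236 ] yaw 21.1 t 38.1 w -0.002 F [ 0.2 -0.4  0.2] j [-27.  39. -23. 118.  30.  29. -51.]
move [-1.1 -0.1 11. ] turn [ 0.07 -0.03  0.09]
```

View pics/s26.png

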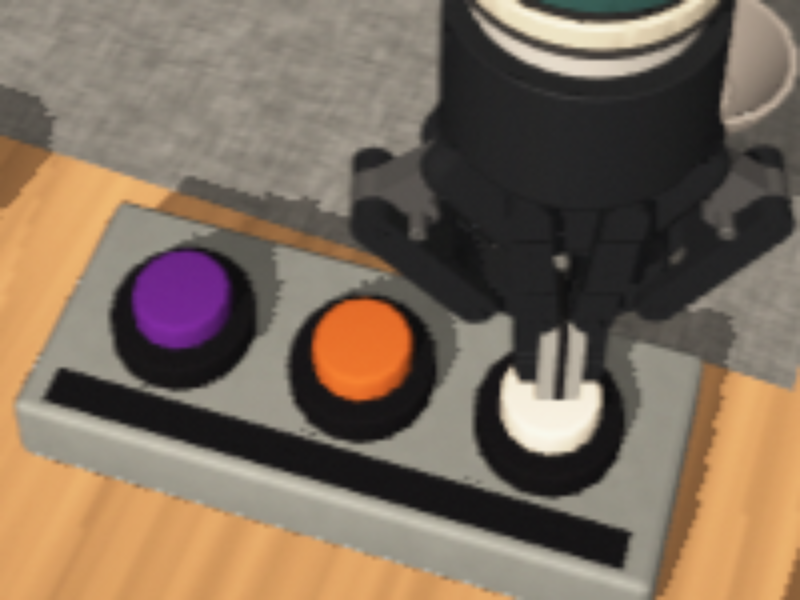

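Emit:
send_rows(motion=[{"x": -1,"y": 0,"z": 4,"wx": 0,"wy": 0,"wz": 0,"jaw": 1},{"x": -1,"y": 0,"z": 8,"wx": 0,"wy": 0,"wz": 0,"jaw": 1},{"x": -1,"y": 0,"z": 11,"wx": 0,"wy": 0,"wz": 0,"jaw": 1},{"x": -1,"y": 0,"z": 13,"wx": 0,"wy": 0,"wz": 0,"jaw": 1},{"x": -1,"y": 0,"z": 15,"wx": 0,"wy": 0,"wz": 0,"jaw": 1},{"x": -1,"y": 0,"z": 16.5,"wx": 0,"wy": 0,"wz": 0,"jaw": 1},{"x": -1,"y": 0,"z": 16.5,"wx": 0,"wy": 0,"wz": 0,"jaw": 1}])

```text
t: 38.8
position: [0.4442, 0.3549, 0.2195]
tcp_rot: [[-0.36, 0.933, 0.001], [0.933, 0.36, -0.001], [-0.001, 0.0, -1.0]]
contact_force: [-0.6, -1.2, 6.8]
width: 0.002
```

Emit:
send_rows(motion=[{"x": 0,"y": 0,"z": 1,"wx": 0,"wy": 0,"wz": 0,"jaw": 1},{"x": 0,"y": 0,"z": 1.5,"wx": 0,"wy": 0,"wz": 0,"jaw": 1},{"x": 0,"y": 0,"z": 1.5,"wx": 0,"wy": 0,"wz": 0,"jaw": 1}])

```text
t: 39.1
position: [0.4441, 0.3549, 0.2193]
tcp_rot: [[-0.36, 0.933, 0.002], [0.933, 0.36, -0.001], [-0.002, 0.001, -1.0]]
contact_force: [-2.6, -3.7, 18.1]
width: -0.002
```

```bash
python3 - <<'E'
from h import *
s=bot.capture("side")
cv2.imwrite("pics/s27.png",cv2.resize(s[330:480,200:400,::-1],None,fx=4,fy=4))
go(.5060,.358,.245,21)
E
```

```text
pos [0.444  0.3549 0.2193] yaw 21.1 t 39.15 w 0.002 F [-2.7 -3.8 17.1] j [-28.  40. -22. 118.  31.  27. -52.]
move [-19.5  58.9 -25.6] turn [0.07 0.08 0.08]
```

View pics/s27.png

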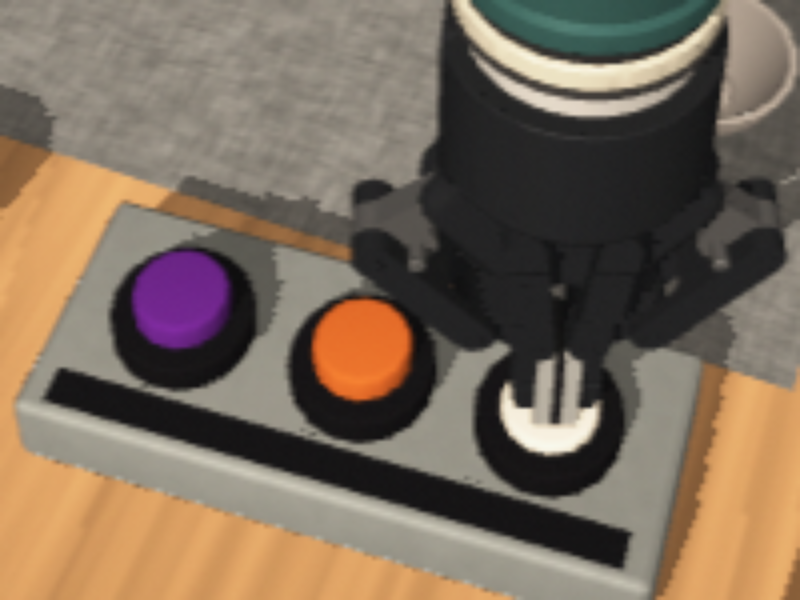

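White is fully down: 17 N at the hard stop. Raising, then over to orange.

Emit:
send_rows(motion=[{"x": 0,"y": 0,"z": -4,"wx": 0,"wy": 0,"wz": 0,"jaw": 1},{"x": 0,"y": 0,"z": -12,"wx": 0,"wy": 0,"wz": 0,"jaw": 1},{"x": 0,"y": 0,"z": -27,"wx": 0,"wy": 0,"wz": 0,"jaw": 1},{"x": -4,"y": 10,"z": -27,"wx": 0,"wy": 0,"wz": 0,"jaw": 1},{"x": -10,"y": 30,"z": -27,"wx": 0,"wy": 0,"wz": 0,"jaw": 1},{"x": -17,"y": 50,"z": -27,"wx": 0,"wy": 0,"wz": 0,"jaw": 1},{"x": -19.5,"y": 59,"z": -27,"wx": 0,"wy": 0,"wz": 0,"jaw": 1},{"x": -19.5,"y": 59,"z": -27,"wx": 0,"wy": 0,"wz": 0,"jaw": 1},{"x": -19.5,"y": 59,"z": -27,"wx": 0,"wy": 0,"wz": 0,"jaw": 1},{"x": -19.5,"y": 59,"z": -27,"wx": 0,"wy": 0,"wz": 0,"jaw": 1}])

```text
t: 40.15
position: [0.5048, 0.358, 0.2442]
tcp_rot: [[-0.361, 0.933, -0.001], [0.933, 0.361, -0.0], [0.0, -0.002, -1.0]]
contact_force: [-0.5, -0.4, 0.7]
width: -0.004
```

```bash
python3 - <<'E'
from h import *
s=bot.capture("side")
cv2.imwrite("pics/s28.png",cv2.resize(s[330:480,200:400,::-1],None,fx=4,fy=4))
go(.5060,.358,.219,21)
E
```

```text
pos [0.5048 0.3581 0.2443] yaw 21.2 t 40.2 w 0.003 F [ 0.3  0.2 -0.2] j [-22.  41. -25. 111.  29.  35. -45.]
move [-0.5  1.1 25.3] turn [-0.08 -0.    0.17]
```

View pics/s28.png

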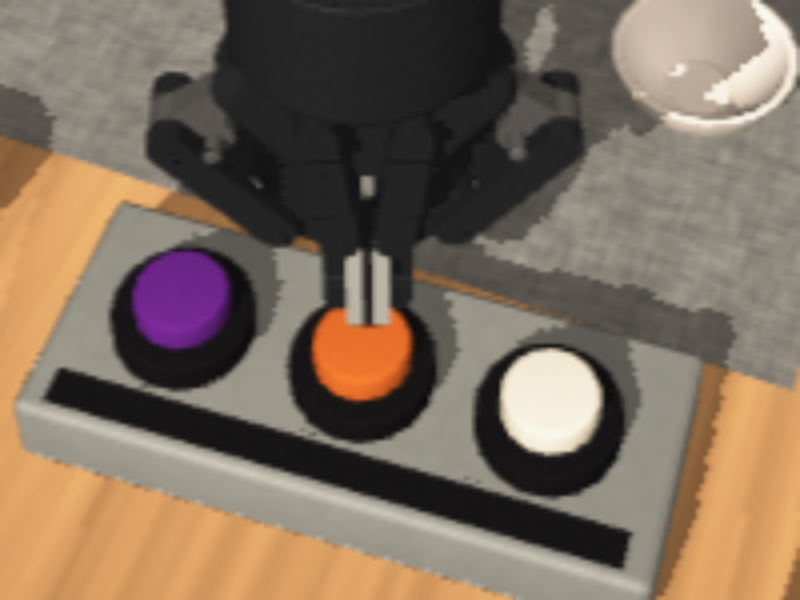

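White has sprung back up and the fingers are over orange. Pressing orange.

Emit:
send_rows(motion=[{"x": 0,"y": 0.5,"z": 6,"wx": 0,"wy": 0,"wz": 0,"jaw": 1},{"x": 0,"y": 0.5,"z": 13,"wx": 0,"wy": 0,"wz": 0,"jaw": 1},{"x": 0,"y": 0.5,"z": 18,"wx": 0,"wy": 0,"wz": 0,"jaw": 1},{"x": 0,"y": 0.5,"z": 21,"wx": 0,"wy": 0,"wz": 0,"jaw": 1},{"x": 0,"y": 0.5,"z": 23.5,"wx": 0,"wy": 0,"wz": 0,"jaw": 1},{"x": 0,"y": 0.5,"z": 25.5,"wx": 0,"wy": 0,"wz": 0,"jaw": 1},{"x": 0,"y": 0.5,"z": 26.5,"wx": 0,"wy": 0,"wz": 0,"jaw": 1},{"x": 0,"y": 0.5,"z": 26.5,"wx": 0,"wy": 0,"wz": 0,"jaw": 1}])

```text
t: 41.0
position: [0.5061, 0.3581, 0.2194]
tcp_rot: [[-0.36, 0.933, -0.0], [0.933, 0.36, -0.002], [-0.001, -0.001, -1.0]]
contact_force: [-3.0, -2.1, 12.9]
width: 0.002
```

```bash
python3 - <<'E'
from h import *
go(.5678,.361,.245,21)
E
```

```text
pos [0.5061 0.3581 0.2194] yaw 21.1 t 41.0 w 0.002 F [-3.  -2.1 12.9] j [-23.  42. -23. 111.  30.  32. -46.]
move [-19.6  58.6 -25.6] turn [-0.03  0.08  0.09]
```

Orange has bottomed out: 12.9 N at the same height as white. Next is purple.

Emit:
send_rows(motion=[{"x": 0,"y": 0,"z": -4,"wx": 0,"wy": 0,"wz": 0,"jaw": 1},{"x": 0,"y": 0,"z": -12,"wx": 0,"wy": 0,"wz": 0,"jaw": 1},{"x": 0,"y": 0,"z": -27,"wx": 0,"wy": 0,"wz": 0,"jaw": 1},{"x": -4,"y": 10,"z": -27,"wx": 0,"wy": 0,"wz": 0,"jaw": 1},{"x": -10,"y": 30,"z": -27,"wx": 0,"wy": 0,"wz": 0,"jaw": 1},{"x": -17,"y": 50,"z": -27,"wx": 0,"wy": 0,"wz": 0,"jaw": 1},{"x": -19.5,"y": 58.5,"z": -27,"wx": 0,"wy": 0,"wz": 0,"jaw": 1},{"x": -19.5,"y": 58.5,"z": -27,"wx": 0,"wy": 0,"wz": 0,"jaw": 1},{"x": -19.5,"y": 58.5,"z": -27,"wx": 0,"wy": 0,"wz": 0,"jaw": 1},{"x": -19.5,"y": 58.5,"z": -27,"wx": 0,"wy": 0,"wz": 0,"jaw": 1}])

```text
t: 42.0
position: [0.5669, 0.3612, 0.2447]
tcp_rot: [[-0.361, 0.933, -0.001], [0.933, 0.361, -0.0], [0.0, -0.001, -1.0]]
contact_force: [0.3, -0.7, -0.8]
width: 0.003
```

```bash
python3 - <<'E'
from h import *
s=bot.capture("side")
cv2.imwrite("pics/s29.png",cv2.resize(s[330:480,200:400,::-1],None,fx=4,fy=4))
go(.5678,.361,.219,21)
E
```

```text
pos [0.5669 0.3612 0.2448] yaw 21.2 t 42.05 w 0.002 F [-0.1  0.6  0.6] j [-19.  43. -26. 104.  28.  39. -40.]
move [-0.5  0.8 25.8] turn [-0.07 -0.01  0.17]
```

View pics/s29.png

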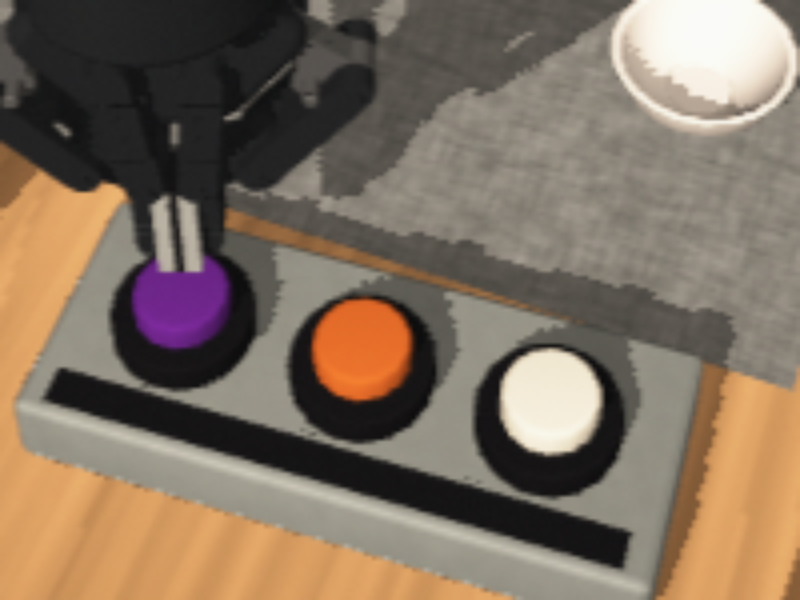

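Orange has sprung back up. Pressing purple.

Emit:
send_rows(motion=[{"x": 0,"y": 0.5,"z": 6,"wx": 0,"wy": 0,"wz": 0,"jaw": 1},{"x": 0,"y": 0.5,"z": 13,"wx": 0,"wy": 0,"wz": 0,"jaw": 1},{"x": 0,"y": 0.5,"z": 18,"wx": 0,"wy": 0,"wz": 0,"jaw": 1},{"x": 0,"y": 0.5,"z": 21,"wx": 0,"wy": 0,"wz": 0,"jaw": 1},{"x": 0,"y": 0.5,"z": 23.5,"wx": 0,"wy": 0,"wz": 0,"jaw": 1},{"x": 0,"y": 0.5,"z": 25.5,"wx": 0,"wy": 0,"wz": 0,"jaw": 1},{"x": 0,"y": 0.5,"z": 27,"wx": 0,"wy": 0,"wz": 0,"jaw": 1},{"x": 0,"y": 0.5,"z": 27,"wx": 0,"wy": 0,"wz": 0,"jaw": 1}])

```text
t: 42.85
position: [0.5682, 0.3611, 0.2194]
tcp_rot: [[-0.36, 0.933, -0.0], [0.933, 0.36, -0.002], [-0.001, -0.001, -1.0]]
contact_force: [-3.2, -2.8, 11.9]
width: -0.003
```

Emit:
send_rows(motion=[{"x": 0,"y": 0,"z": -4,"wx": 0,"wy": 0,"wz": 0,"jaw": 1},{"x": 0,"y": 0,"z": -12,"wx": 0,"wy": 0,"wz": 0,"jaw": 1},{"x": 0,"y": 0,"z": -27,"wx": 0,"wy": 0,"wz": 0,"jaw": 1},{"x": 0,"y": 0,"z": -50,"wx": 0,"wy": 0,"wz": 0,"jaw": 1},{"x": 0,"y": 0,"z": -80,"wx": 0,"wy": 0,"wz": 0,"jaw": 1},{"x": 0,"y": 0,"z": -110,"wx": 0,"wy": 0,"wz": 0,"jaw": 1},{"x": 0,"y": 0,"z": -130,"wx": 0,"wy": 0,"wz": 0,"jaw": 1},{"x": 0,"y": 0,"z": -140,"wx": 0,"wy": 0,"wz": 0,"jaw": 1},{"x": 0,"y": 0,"z": -140,"wx": 0,"wy": 0,"wz": 0,"jaw": 1},{"x": 0,"y": 0,"z": -140,"wx": 0,"wy": 0,"wz": 0,"jaw": 1}])

```text
t: 43.85
position: [0.5685, 0.3607, 0.3573]
tcp_rot: [[-0.36, 0.933, -0.001], [0.933, 0.36, -0.001], [-0.0, -0.001, -1.0]]
contact_force: [-0.1, 0.1, 0.0]
width: 0.0
```

```bash
python3 - <<'E'
from h import *
s=bot.capture("side");t=bot.capture("top")
cv2.imwrite("pics/s30.png",s[:,:,::-1]);cv2.imwrite("pics/t30.png",t[:,:,::-1])
cv2.imwrite("pics/t30c.png",cv2.resize(t[200:335,340:540,::-1],None,fx=4,fy=4,interpolation=0))
a=cv2.imread("pics/t25f.png")[200:335,340:540];print("board diff px",(cv2.absdiff(a,t[200:335,340:540,::-1]).max(2)>60).sum())
print(bot.get_state()["t"])
E
```

```text
board diff px 283
43.95
```

View pics/s30.png

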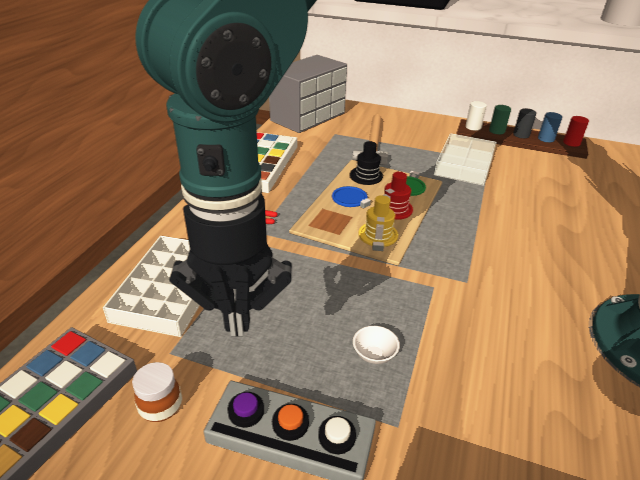

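View pics/t30.png

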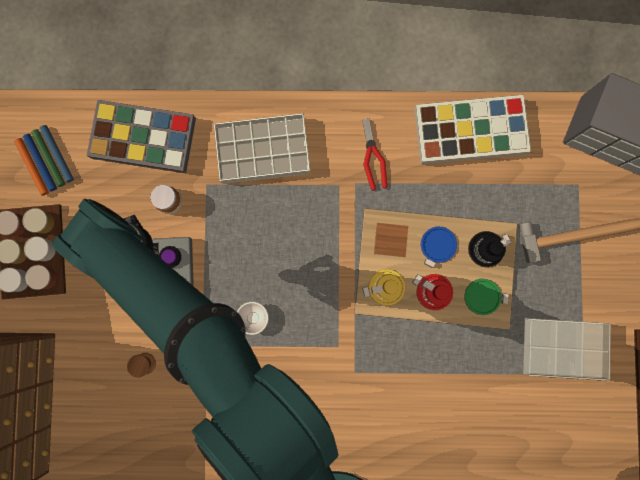

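View pics/t30c.png

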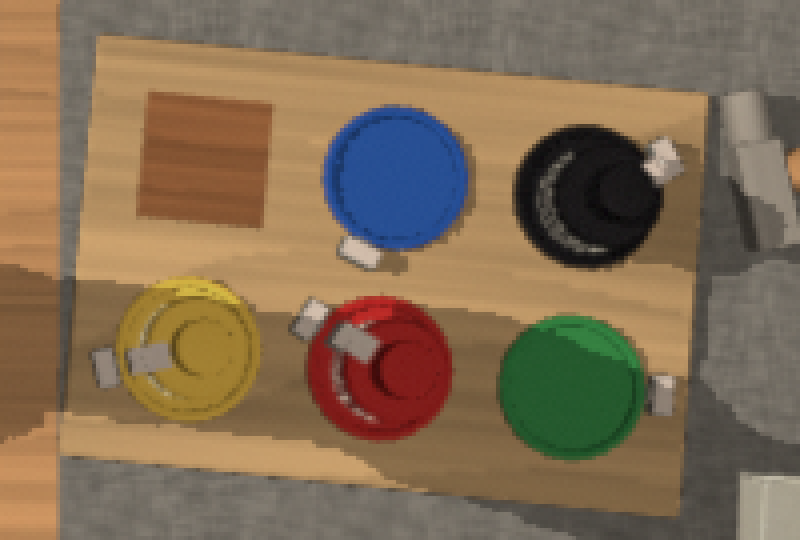

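Every tub is in place and facing its eye, the keys are up, and the dish, jar and pliers are where they were. The differences on the board are only the arm's shadow. Handing in.

```bash
python3 -c "
from rig import bot
print(bot.sign_off())"
```

```text
the job is handed in; nothing more can be done
None
```

I put the three tubs on the table (yellow, red and black) in their own wells with their tags facing the eyes. I then pressed white, orange and purple in that order and handed the job in at about 44 s.

- **Tubs:** in the last pictures all three sit flat inside their rims. Red's tag measured about 2.5° off its eye. Black's looked right to about 3°, judged from a partly hidden patch. I checked yellow by eye only after its fix: knob, patch and eye lie on one line.
- **Yellow's knock:** while I was placing black, yellow moved about 5 mm inside its well and turned about 6°. I gripped it again, re-centred it and straightened it before pressing any key.
- **Keys:** each press stopped at the same tool height (0.219 m) with 12–18 N. In the last side picture all three are up.
- **Left alone:** the dish, jar and pliers look unmoved.

Two checks disagreed:
- **Heights:** those worked out from the two cameras came out 3–7 mm lower than the text gives. I used the text's heights, and the contacts at the tubs, wells and keys agreed with those.
- **Tag angles:** the two views differed by about 3–12° in places, so I judged the tags mainly from the top view. The side view of red's tag (about 42° against 56.5° for its eye) is the one that disagreed most.

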